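Stow the wireless microphones after the show

TASK

The show is over: first pull the mixer's master fader down until it meets its stop. Then lift each wireless microphone lying on the table and feel its weight: any over 250 g still has its battery in and goes foot down into a pocket of the charger, one to a pocket, while the lighter ones are empty and are stood upright on the cork board. When all are put away, throw the power box's lever over to off, away from the robot, and leave the other things on the table where they are.

Things in the scene. Friction and masses are not known exactly. Their poses are not given: they have to be found in the camera images.
- mic_1: wireless microphone, 150 mm long: grey octagonal foot 48 across flats, 26 long; black shaft 38 in diameter, 89 long; steel head 44 in diameter, 35 long. Origin at mid-length on the axis; z runs from foot to head (foot underside z = -75, top z = +75). Starts lying; 100 to 450 g, all look alike, balance point about 20 nearer the foot than the origin; 3 or 4 present
- mic_2: wireless microphone, 150 mm long: grey octagonal foot 48 across flats, 26 long; black shaft 38 in diameter, 89 long; steel head 44 in diameter, 35 long. Origin at mid-length on the axis; z runs from foot to head (foot underside z = -75, top z = +75). Starts lying; 100 to 450 g, all look alike, balance point about 20 nearer the foot than the origin; 3 or 4 present
- mic_3: wireless microphone, 150 mm long: grey octagonal foot 48 across flats, 26 long; black shaft 38 in diameter, 89 long; steel head 44 in diameter, 35 long. Origin at mid-length on the axis; z runs from foot to head (foot underside z = -75, top z = +75). Starts lying; 100 to 450 g, all look alike, balance point about 20 nearer the foot than the origin; 3 or 4 present
- mic_4: wireless microphone, 150 mm long: grey octagonal foot 48 across flats, 26 long; black shaft 38 in diameter, 89 long; steel head 44 in diameter, 35 long. Origin at mid-length on the axis; z runs from foot to head (foot underside z = -75, top z = +75). Starts lying; 100 to 450 g, all look alike, balance point about 20 nearer the foot than the origin; 3 or 4 present
- charger: grey charging block fixed to the table, 100 (x) x 340 (y) x 55 high, with four square pockets open at the top in a row along its y axis; origin under its centre. Each pocket is 58 x 58 and 45 deep, so its floor is 10 above the table; pockets are 80 apart
- charger_hole0 (a point): centre of the mouth of one charger pocket, 55 above the table
- charger_hole1 (a point): centre of the mouth of one charger pocket, 55 above the table
- charger_hole2 (a point): centre of the mouth of one charger pocket, 55 above the table
- charger_hole3 (a point): centre of the mouth of one charger pocket, 55 above the table
- board: flat cork board fixed on the table, 130 (x) x 340 (y) x 8 thick, origin under its centre; the place for microphones without a battery
- fader (a joint): master fader on the small grey mixer (fixed, 200 x 260, 50 high): 0 = fully down against its end stop on the robot's side, 0.100 m = fully up, away from the robot; it stays where it is left, about 2 N moves it
- fader_top (a point): top centre of the fader's black grip, which is 28 wide across the travel, 20 along it and 40 tall; about 105 above the table. The point's x axis is across the travel, its +y axis points the way the fader goes up
- power (a joint): toggle lever on top of the dark power box (fixed, 150 x 120, 50 high, sockets on its far part): 0 = on, leaning towards the robot; 1.0 rad = off, leaning away; stays where it is left
- power_tip (a point): centre of the lever's black ball, 26 mm in diameter, on a rod 70 long; the pivot is 72 above the table, the ball 133 above it at either end and 142 half way
- power_box: the dark power box; origin under its centre; its +x axis is the way the lever is thrown; the lever's pivot is 20 behind the centre (x = -20)
- pedal_a: bystander: loose white effects pedal, box 110 x 65 x 35 with knobs; origin under its centre (mm)
- pedal_b: bystander: loose yellow effects pedal, box 110 x 65 x 35 with knobs; origin under its centre (mm)
- bowl: bystander: loose clear glass bowl, 150 wide, 70 high; origin under its centre (mm)
- tape: bystander: loose roll of black tape lying flat, 54 across, 19 high; origin under its centre (mm)
- tuner: bystander: loose black tuner box, 50 x 45 x 18; origin under its centre (mm)

How it is judged:
By the outcome, as a careful person would: the job done as asked, in the order asked, and still so for the second after the job is handed in, with the robot touching nothing.
Of mic_1, mic_2, mic_3, mic_4 only 3 to 4 are there at a start; the rules pass over those that are not, and their reading is None.
At some moment in a run one of mic_1, mic_2, mic_3, mic_4 may be knocked a few centimetres aside while the robot is not near it.
It also fails if it takes over 210 s, if anything falls off the work surface, if the arm or the gripper's body presses on something with over 40 N, if the wrist force passes 120 N, or if a joint passes its speed limit or range.

ROBOT

A 7-joint arm with a two-finger parallel gripper is mounted at the origin on the work surface. World frame = base frame: x ahead of the robot, y to its left, z up, the work surface at z = 0. Lengths are in m, angles in rad, forces in N, time in s.
With the tool pointing down it reaches from about 0.35 to 0.9 m from the base axis. Payload 8.1 kg.
Tool frame: the origin (TCP) lies at the very end of the fingers, on their centre line; the grasp point (between the pads) lies 19 mm behind it; z points along the fingers, y is the line along which they close (so a half turn about z gives the same grasp; the last joint's range is limited). The gripper opens to 85 mm and grips with 20 to 120 N. Pads are 22 mm wide; open, the fingers measure 114 mm over their backs; the gripper's body (76 mm by 85 mm) begins 54 mm behind the grasp point. The pads swing forward as they close: fully open they stand 13 mm farther back than shut.
Start: joints at [1.225, 0.434, 0.025, 1.573, -0.012, 1.134, -0.075], TCP at [0.15, -0.607, 0.231] pointing down, gripper open.
Joint ranges: [-2.62, 2.62], [-0.44, 2.09], [-1.27, 1.32], [0.08, 2.57], [-1.32, 4.46], [0.12, 2], [-2.74, 2.74]. Speed limits (rad/s): [2.22, 2.22, 3.01, 3.01, 3.14, 3.14, 3.14].

INTERFACE

Orientations are given as a unit quaternion [x, y, z, w].
In Python, from workcell import read_state, vision, bot gives the robot as it stands. The module is installed in compiled form; this text tells all that it offers.
- The arm moves only by the shell command python3 -m inch 'ROWS' [FORCE]. ROWS is JSON, a list of rows, each a list of 3 entries, a list of its own where there are three numbers: the shift along the tool's x, y, z in cm, then the turn, a rotation vector about the tool's x, y, z in rad, then the opening, from 0 (shut) to 1 (fully open). In form: [[[dx, dy, dz], [wx, wy, wz], hand], ...]. A call has exactly 8 rows; each row shifts and turns the commanded pose from where the row before left it, along the tool's axes as they then stand; what a row does not reach is not made up. A row lasts 1/8 s, in which the tool goes at most 62.5 mm and 10.7 degrees, less where a joint would pass 70% of its speed; a pose out of reach is approached as far as the arm can. A call is refused whole if a number of a shift passes 6.25 or a number of a turn 0.188, either way. A call with a gripper value outside its range is refused whole. The fingers move at their own pace and stop on an object; FORCE is the grip in N (left out, the last holds). Time passes only in rows, so rows that do not move let the fingers close, or fill a call up. It gives the time, the measured TCP pose, the force, the opening and the grip force at its end, in the units of the state.
- read_state(): the state, without advancing time (a new reading comes with each control period).
- vision.grab_frame(name): name is "scene" or "side" or "wrist"; returns the picture (420x560x3 uint8, blue, green, red); there is no depth.
- vision.camera_model(name): a dict with "camera_matrix" (3x3 intrinsics, pixels), "k1" (the pictures are not rectified: a ray, as slopes to the right and down, at radius r is drawn at 1 + k1 r^2 times it, then the intrinsics apply), "position" and "rotation" of the camera in the world; the wrist camera has in their place "T_tool_cam" (4x4, takes a point from camera to tool coordinates, whose origin is the TCP and whose axes are the flange's). Camera axes: x right, y up, looking along -z (the intrinsics and any distortion apply to the point x, -y, -z); pixel columns grow to the right and rows downward; lengths in m; the calibration is good to about 2 mm. A picture is of the moment at which its call begins: read the wrist's pose just before it. camera_model takes no time and is no camera call.
- bot.close_job(): hands the job in; it is judged then, once.
The state is a dict: "time_s": time; "joint_positions": joint angles; "qvel": joint speeds; "tau": joint torques, N m; "tool_pos": TCP position; "tcp_rot": TCP orientation; "contact_force": force on the tool from outside, world axes, zero at the start; "torque": the same for the moment, N m; "gripper_width": finger opening in m; "grasp_force": force on a finger pad.
Only numpy, scipy, OpenCV 4.12 (cv2) and the standard library are available. Lean on these libraries where they do the work, as an engineer would, in place of code of your own. Each camera call takes 0.05 s, during which the arm holds its last target. There are 200 camera calls.

## Working session

There is one attempt and no reset: what is moved stays moved. The work goes in short steps, Python scripts to look and compute and a shell command to move; the robot and the scene stay as the last step left them, time stands still between calls to the robot, and variables do not carry over. Pictures are saved under pics/ and viewed, at most 14 in all, crops included, and the job is handed in when it is done.

```bash
mkdir -p pics; ls; python3 - <<'E'
from workcell import read_state, vision, bot
import cv2,numpy as np
print(read_state())
for n in ("scene","side"):
    cv2.imwrite(f"pics/{n}0.png",cv2.resize(vision.grab_frame(n),(800,600),interpolation=cv2.INTER_CUBIC))
for n in ("scene","side","wrist"):
    print(n,vision.camera_model(n))
E
```

```text
pics
{'time_s': 0.0, 'joint_positions': array([ 1.22540702,  0.435197  ,  0.02494043,  1.57410909, -0.01158119,
        1.13398156, -0.07510799]), 'qvel': array([-4.88930765e-04, -1.80803154e-04,  1.35565541e-03, -4.81554696e-04,
        4.57234862e-05, -6.52723868e-05,  1.15078696e-03]), 'tau': array([-9.27134602e-05, -6.70468354e+01,  1.02526031e+00, -3.16219461e+01,
        1.56117522e-02,  1.23411170e-02, -2.11438146e-05]), 'tool_pos': array([ 0.15009242, -0.60618918,  0.23053709]), 'tcp_rot': array([ 9.92642863e-01,  1.21076614e-01, -1.64849754e-04, -7.57487917e-04]), 'contact_force': array([-0.05332942, -1.50264921, -0.59449221]), 'torque': array([0.01158979, 0.04235647, 0.01505496]), 'grasp_force': 0.0, 'gripper_width': 0.08517082220214547}
scene {'camera_matrix': array([[542.31335029,   0.        , 284.74768421],
       [  0.        , 542.31335029, 205.09252632],
       [  0.        ,   0.        ,   1.        ]]), 'k1': -0.07308391096610313, 'position': array([1.30297842, 0.9029758 , 0.95575892]), 'rotation': array([0.17270844, 0.43526165, 0.8223014 , 0.32332569])}
side {'ca
[... 191 characters left out ...]
157, 'position': array([-0.17715896,  0.66959493,  0.85943552]), 'rotation': array([-0.16756823,  0.39197513,  0.84135982, -0.33224996])}
wrist {'camera_matrix': array([[377.81150647,   0.        , 278.20822278],
       [  0.        , 377.81150647, 210.28314539],
       [  0.        ,   0.        ,   1.        ]]), 'k1': -0.05850032128214946, 'T_tool_cam': array([[-1.72348542e-04,  9.65405894e-01,  2.60751663e-01,
         6.54928668e-02],
       [ 9.99999859e-01,  2.97184128e-04, -4.39325255e-04,
         6.35258780e-05],
       [-5.01618446e-04,  2.60751551e-01, -9.65405810e-01,
        -1.42954095e-01],
       [ 0.00000000e+00,  0.00000000e+00,  0.00000000e+00,
         1.00000000e+00]])}
```

View pics/scene0.png

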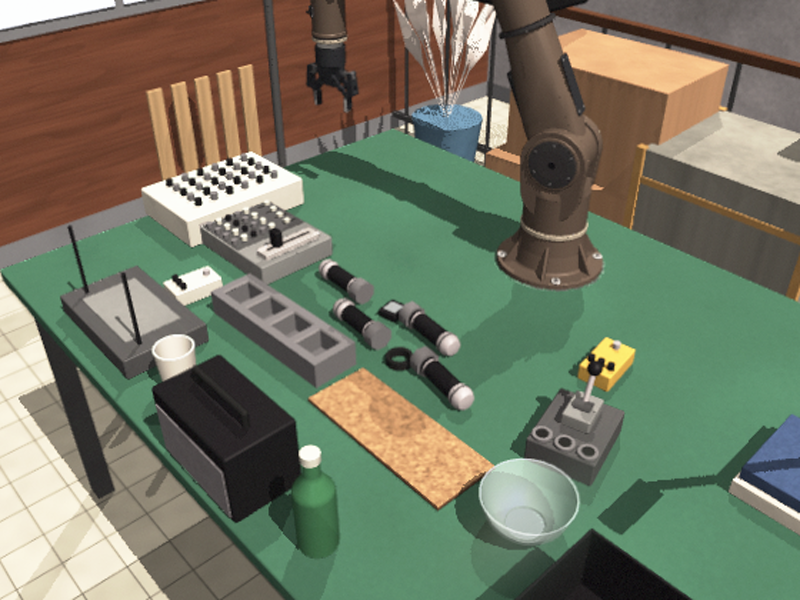

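View pics/side0.png

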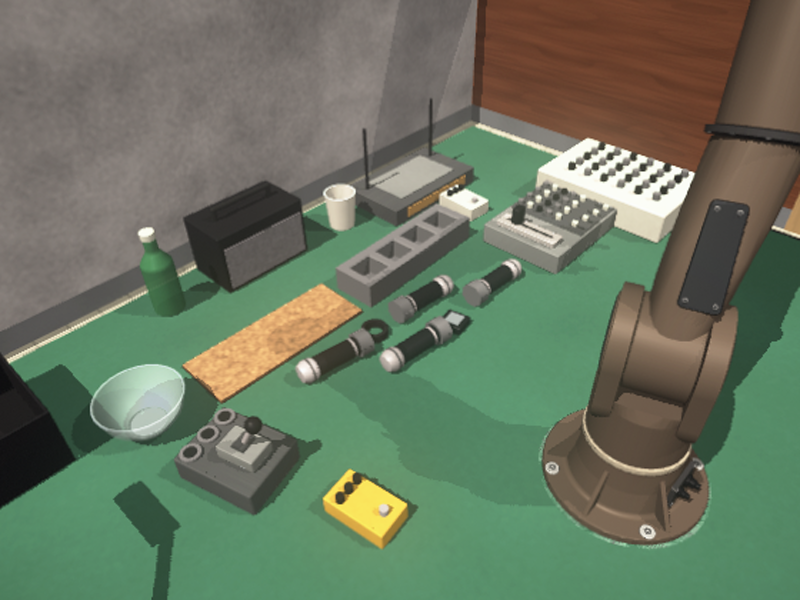

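Scene and side show four mics (side px of feet: A 478,290; B 403,307; C 442,333; D 365,342), a fader grip at scene (276,233)/side (518,210), the ball at scene (595,368)/side (253,425), the four charger pockets, and the board. I'll triangulate these.

```bash
cat > h.py <<'E'
import numpy as np, cv2, json
from scipy.spatial.transform import Rotation as R
from workcell import read_state, vision, bot
def model(n, st=None):
    m=vision.camera_model(n)
    if n=="wrist":
        st=st or read_state(); T=m["T_tool_cam"]; Rt=R.from_quat(st["tcp_rot"]).as_matrix()
        m["R"]=Rt@T[:3,:3]; m["p"]=Rt@T[:3,3]+np.array(st["tool_pos"])
    else: m["R"]=R.from_quat(m["rotation"]).as_matrix(); m["p"]=np.array(m["position"])
    return m
def ray(m,u,v):   # native pixels
    K=m["camera_matrix"]; d=np.array([m["k1"],0,0,0,0.])
    x,y=cv2.undistortPoints(np.array([[[u,v]]],float),K,d)[0,0]
    r=m["R"]@np.array([x,-y,-1]); return m["p"],r/np.linalg.norm(r)
def plane(m,u,v,z):
    p,r=ray(m,u,v); return p+r*(z-p[2])/r[2]
def tri(*obs):
    A=np.zeros((3,3));b=np.zeros(3);L=[]
    for m,u,v in obs:
        p,r=ray(m,u,v);P=np.eye(3)-np.outer(r,r);A+=P;b+=P@p;L.append((p,P))
    x=np.linalg.solve(A,b); return x,max(np.linalg.norm(P@(x-p)) for p,P in L)
def proj(m,X):
    c=m["R"].T@(np.asarray(X)-m["p"]); s=np.array([c[0],-c[1]])/-c[2]; s=s*(1+m["k1"]*(s@s))
    return (m["camera_matrix"]@[s[0],s[1],1])[:2]
def tonat(p): return p[0]*.7,p[1]*.7
def goto(P,yaw_tooly,st=None):
    """shift (cm, tool axes now) and turn about z to put TCP at P, tool y along yaw (mod pi), pointing down"""
    st=st or read_state(); Rt=R.from_quat(st["tcp_rot"]).as_matrix()
    d=Rt.T@(np.array(P)-st["tool_pos"])*100
    return d
E
python3 - <<'E'
from h import *
np.set_printoptions(precision=4,suppress=True)
a,b=model("scene"),model("side")
pts={"A_head":((327,267),(513,266)),"A_foot":((360,288),(478,290)),"B_head":((341,307),(442,285)),"B_foot":((376,333),(403,307)),
"C_foot":((405,313),(442,333)),"C_head":((448,344),(393,358)),"D_foot":((422,360),(365,342)),"D_head":((461,397),(310,370)),
"fader":((276,233),(518,208)),"ball":((595,368),(253,425)),"h0":((243,289),(458,220)),"h1":((268,306),(430,232)),"h2":((294,325),(400,247)),"h3":((321,344),(367,266)),
"b0":((310,398),(320,286)),"b1":((365,371),(361,311)),"b2":((492,466),(222,398)),"b3":((438,505),(186,366)),"tape":((399,357),(376,330)),"tuner":((393,310),(456,320)),"bowl":((529,500),(138,400)),
"pedA":((193,286),(463,202)),"pedB":((607,363),(366,508)),"chF":((212,298),(469,222)),"chL":((318,378),(0,0))}
for k,(s,t) in pts.items():
    if t==(0,0): continue
    x,e=tri((a,*tonat(s)),(b,*tonat(t))); print(k,x,round(e,4))
E
```

```text
A_head [ 0.4251 -0.299   0.0244] 0.0008
A_foot [ 0.428  -0.18    0.0269] 0.0006
B_head [ 0.5006 -0.1528  0.0218] 0.003
B_foot [ 0.5071 -0.037   0.0254] 0.0006
C_foot [ 0.4106 -0.0504  0.0132] 0.0063
C_head [0.4231 0.0801 0.0214] 0.0019
D_foot [0.4945 0.0822 0.0201] 0.0002
D_head [0.5151 0.2033 0.0195] 0.0019
fader [ 0.4899 -0.3949  0.099 ] 0.0021
ball [0.3974 0.3933 0.1344] 0.0006
h0 [ 0.6194 -0.3447  0.0343] 0.0041
h1 [ 0.6227 -0.2464  0.0448] 0.0067
h2 [ 0.6265 -0.1507  0.0506] 0.0073
h3 [ 0.6299 -0.0557  0.0544] 0.0029
b0 [0.7079 0.0114 0.0042] 0.002
b1 [0.5808 0.013  0.0018] 0.0025
b2 [0.5894 0.3461 0.0059] 0.0017
b3 [0.7109 0.3433 0.0028] 0.0003
tape [0.5117 0.036  0.0095] 0.0002
tuner [ 0.4133 -0.0913  0.0091] 0.0018
bowl [0.6412 0.4626 0.0602] 0.0005
pedA [ 0.6836 -0.4459  0.0171] 0.0001
pedB [0.2388 0.3278 0.017 ] 0.0002
chF [ 0.6506 -0.4317 -0.0224] 0.0006
```

```bash
python3 -m inch '[[[2.5,-1.7,-2],[0,0,0],1],[[3.5,-2.4,-2],[0,0,0],1],[[3.5,-2.4,-2],[0,0,0],1],[[3.5,-2.4,-2],[0,0,0],1],[[3.5,-2.4,-2],[0,0,0],1],[[3.5,-2.4,-2],[0,0,0],1],[[3.5,-2.4,0],[0,0,0],1],[[3.5,-2.4,0],[0,0,0],1]]'
python3 -m inch '[[[3.5,-2.4,0],[0,0,0],1],[[3.5,-2.4,0],[0,0,0],1],[[3,-2.2,0],[0,0,0],1],[[2,-2,0],[0,0,0],1],[[0,0,0],[0,0,0.12],1],[[0,0,0],[0,0,0.12],1],[[0,0,0],[0,0,0],1],[[0,0,0],[0,0,0],1]]'
python3 - <<'E'
from h import *
s=read_state();print(s["time_s"],s["tool_pos"],R.from_quat(s["tcp_rot"]).as_matrix().round(4).tolist())
f=vision.grab_frame("wrist"); cv2.imwrite("pics/w1n.png",f); cv2.imwrite("pics/w1.png",cv2.resize(f,(800,600),interpolation=cv2.INTER_CUBIC))
json.dump({k:np.array(s[k]).tolist() for k in("tool_pos","tcp_rot","time_s")},open("w1.json","w"))
E
```

```text
time_s: 1.1
tool_pos: [0.3686, -0.361, 0.3513]
tcp_rot: [0.993, 0.121, 0.0, 0.0]
contact_force: [0.5, 0.0, 0.0]
gripper_width: 0.0854
grasp_force: 0.0
time_s: 2.1
tool_pos: [0.4626, -0.246, 0.3511]
tcp_rot: [1.0, 0.003, -0.0, -0.0]
contact_force: [0.3, -0.6, 0.7]
gripper_width: 0.0852
grasp_force: 0.0
2.1 [ 0.46260505 -0.24597896  0.35111655] [[1.0, 0.0053, -0.0004], [0.0053, -1.0, 0.0001], [-0.0004, -0.0001, -1.0]]
```

View pics/w1.png

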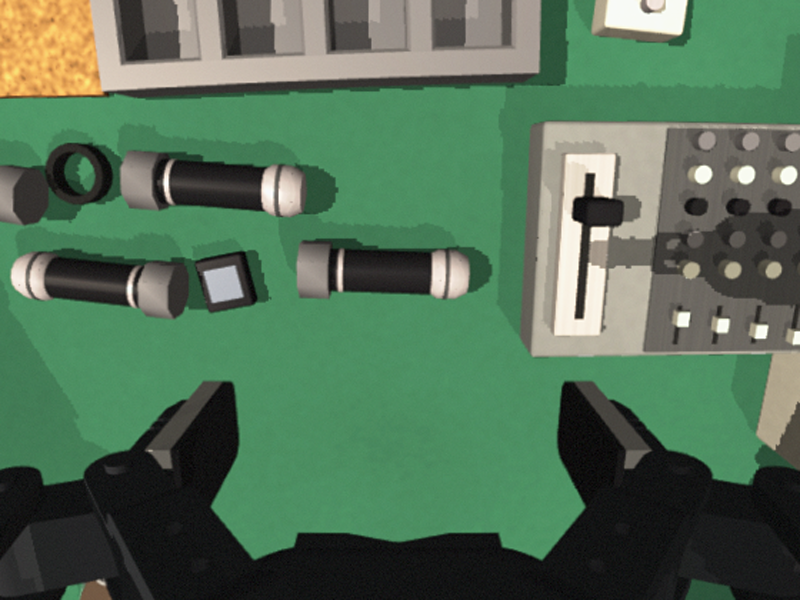

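The wrist view shows the fader grip at (598,210), its slot from (590,175) to (580,320), mics A (300,270)-(469,272), B (122,180)-(305,190), C (12,273)-(187,290), and the charger's near half.

```bash
python3 - <<'E'
from h import *
np.set_printoptions(precision=4,suppress=True)
a,b=model("scene"),model("side"); w=model("wrist",json.load(open("w1.json")))
print("fader",tri((a,*tonat((276,231))),(b,*tonat((518,207))),(w,*tonat((600,207)))))
p,q=plane(w,*tonat((590,175)),.055),plane(w,*tonat((580,320)),.055);print("slot",p,q,(p-q)/np.linalg.norm(p-q))
for n,u,v in (("A",(300,270),(469,272)),("B",(122,180),(305,190)),("C",(187,290),(12,273)),):
    p,q=plane(w,*tonat(u),.024),plane(w,*tonat(v),.024);print(n,p,q,np.linalg.norm(p-q),np.degrees(np.arctan2(*(q-p)[1::-1])))
p,q=plane(w,*tonat((540,74)),.055),plane(w,*tonat((108,86)),.055);print("charger near top edge",p,q,np.linalg.norm(p-q))
E
```

```text
fader (array([ 0.4909, -0.3935,  0.1032]), np.float64(0.0024692048073177157))
slot [ 0.5143 -0.4003  0.055 ] [ 0.3929 -0.4031  0.055 ] [0.9997 0.0233 0.    ]
A [ 0.4287 -0.1597  0.024 ] [ 0.4276 -0.3102  0.024 ] 0.15050339550104955 -90.40956477002658
B [ 0.5079 -0.0075  0.024 ] [ 0.4988 -0.1668  0.024 ] 0.15952207438489435 -93.25584533955801
C [ 0.4099 -0.056   0.024 ] [0.4254 0.1076 0.024 ] 0.16435426169381642 84.59176919428215
charger near top edge [ 0.5899 -0.355   0.055 ] [ 0.5816 -0.0199  0.055 ] 0.3352434509198144
```

```bash
python3 -m inch '[[[0.57,2.97,4],[0,0,0],0.7],[[0.57,2.97,4],[0,0,0],0.7],[[0.57,2.97,4],[0,0,0],0.7],[[0.57,2.97,4],[0,0,0],0.7],[[0.57,2.97,4],[0,0,0],0.7],[[0,0,2],[0,0,0],0.7],[[0,0,1.5],[0,0,0],0.7],[[0,0,0],[0,0,0],0.7]]' 20
python3 -m inch '[[[0,0,1],[0,0,0],0.7],[[0,0,1],[0,0,0],0.7],[[0,0,1],[0,0,0],0.7],[[0,0,0.8],[0,0,0],0.5],[[0,0,0],[0,0,0],0.1],[[0,0,0],[0,0,0],0.1],[[0,0,0],[0,0,0],0.1],[[0,0,0],[0,0,0],0.1]]' 20
```

```text
time_s: 3.15
tool_pos: [0.4913, -0.3937, 0.1155]
tcp_rot: [1.0, 0.002, -0.001, -0.001]
contact_force: [-0.1, -0.3, -0.5]
gripper_width: 0.0596
grasp_force: 0.0
time_s: 4.15
tool_pos: [0.4911, -0.3965, 0.0779]
tcp_rot: [1.0, 0.001, -0.0, 0.001]
contact_force: [1.5, -7.1, -8.5]
gripper_width: 0.0276
grasp_force: 26.6
```

```bash
python3 -m inch '[[[-0.5,0.25,-0.2],[0,0,0],0.1],[[-1,0,0],[0,0,0],0.1],[[-1,0,0],[0,0,0],0.1],[[-1,0,0],[0,0,0],0.1],[[-1,0,0],[0,0,0],0.1],[[-1,0,0],[0,0,0],0.1],[[-1,0,0],[0,0,0],0.1],[[-0.5,0,0],[0,0,0],0.1]]'
python3 -m inch '[[[-0.4,0,0],[0,0,0],0.1],[[-0.4,0,0],[0,0,0],0.1],[[-0.4,0,0],[0,0,0],0.1],[[-0.4,0,0],[0,0,0],0.1],[[-0.3,0,0],[0,0,0],0.1],[[0,0,0],[0,0,0],0.1],[[0,0,0],[0,0,0],0.1],[[0,0,0],[0,0,0],0.1]]'
```

```text
time_s: 5.15
tool_pos: [0.4186, -0.3974, 0.0781]
tcp_rot: [1.0, 0.001, -0.002, -0.001]
contact_force: [1.6, -8.0, -32.4]
gripper_width: 0.0278
grasp_force: 23.6
time_s: 6.15
tool_pos: [0.4063, -0.3977, 0.0805]
tcp_rot: [1.0, 0.002, 0.003, 0.001]
contact_force: [14.0, -6.1, -23.7]
gripper_width: 0.0271
grasp_force: 22.1
```

```bash
python3 -m inch '[[[0,0,0.3],[0,0,0],0.1],[[-0.3,0,0],[0,0,0],0.1],[[-0.3,0,0],[0,0,0],0.1],[[0,0,0],[0,0,0],0.1],[[0,0,0],[0,0,0],0.1],[[0,0,0],[0,0,0],0.1],[[0,0,0],[0,0,0],0.1],[[0,0,0],[0,0,0],0.1]]'
python3 - <<'E'
from h import *
f=vision.grab_frame("side")[110:210,320:450]; cv2.imwrite("pics/fad.png",cv2.resize(f,(650,500),interpolation=cv2.INTER_CUBIC))
E
```

```text
time_s: 7.15
tool_pos: [0.406, -0.3978, 0.0803]
tcp_rot: [1.0, 0.004, 0.008, 0.003]
contact_force: [23.7, -1.6, -10.1]
gripper_width: 0.0277
grasp_force: 23.8
```

```bash
cat >> h.py <<'E'
def pose_pick(c,m,th=35,off=.015,zc=.027,flip=False,back=0.):
    """mic centre c(xy), axis m(xy, foot->head) lying; returns TCP,R. x_tool toward foot, or head if flip"""
    t=np.radians(th); f=-np.array([m[0],m[1],0.]);f/=np.linalg.norm(f);u=np.array([0,0,1.])
    a=-u*np.cos(t)+f*np.sin(t); x=f*np.cos(t)+u*np.sin(t)
    if flip: x=-x
    M=np.column_stack([x,np.cross(a,x),a])
    return np.array([c[0],c[1],zc])-f*off+a*(.019-back),M
def pose_place(c,zg,az,th=35,flip=False,back=0.,lift=0.):
    """mic upright over c(xy), grasp height zg, approach azimuth az deg"""
    t=np.radians(th); h=np.array([np.cos(np.radians(az)),np.sin(np.radians(az)),0]);u=np.array([0,0,1.])
    a=h*np.cos(t)-u*np.sin(t); x=-(u*np.cos(t)+h*np.sin(t))
    if flip: x=-x
    M=np.column_stack([x,np.cross(a,x),a])
    return np.array([c[0],c[1],zg+lift])+a*(.019-back),M
def plan(P,M,st=None):
    st=st or read_state(); Rt=R.from_quat(st["tcp_rot"]).as_matrix()
    rv=R.from_matrix(Rt.T@M).as_rotvec(); n=int(np.ceil(np.linalg.norm(rv)/.18)) or 1
    print("pos",np.round(st["tool_pos"],4),"q",np.round(st["joint_positions"],2))
    d=np.array(P)-st["tool_pos"]
    print(f"turn {rv.round(3)} in {n} rows: {(rv/n).round(3)}; shift cm old axes {(Rt.T@d*100).round(2)}  new axes {(M.T@d*100).round(2)}; world z up in new axes {M[2].round(3)}, world d {d.round(4)}")
E
python3 -m inch '[[[0.6,0,0],[0,0,0],0.1],[[0,0,0],[0,0,0],0.7],[[0,0,0],[0,0,0],0.7],[[0,0,0],[0,0,0],0.7],[[0,0,-2],[0,0,0],0.7],[[0,0,-4],[0,0,0],0.7],[[0,0,-5],[0,0,0],0.7],[[0,0,-5],[0,0,0],0.7]]'
python3 - <<'E'
from h import *
c=(.428,-.235);m=(-.007,-1)
P,M=pose_pick(c,m,back=.08); plan(P,M)
m=model("side"); vision.grab_frame
f=vision.grab_frame("side")[110:230,320:460]; cv2.imwrite("pics/fad2.png",cv2.resize(f,(700,600),interpolation=cv2.INTER_CUBIC))
E
```

```text
time_s: 8.2
tool_pos: [0.402, -0.3971, 0.2387]
tcp_rot: [1.0, 0.001, -0.0, -0.0]
contact_force: [0.8, -0.5, 0.4]
gripper_width: 0.0598
grasp_force: 0.0
pos [ 0.402  -0.3971  0.2387] q [ 0.8   0.34 -0.15  1.7   0.06  1.1  -0.94]
turn [ 0.475  0.48  -1.509] in 10 rows: [ 0.047  0.048 -0.151]; shift cm old axes [  2.6  -11.2   16.18]  new axes [-0.08  2.49 19.69]; world z up in new axes [ 0.574 -0.    -0.819], world d [ 0.0256  0.1121 -0.1618]
```

View pics/fad2.png

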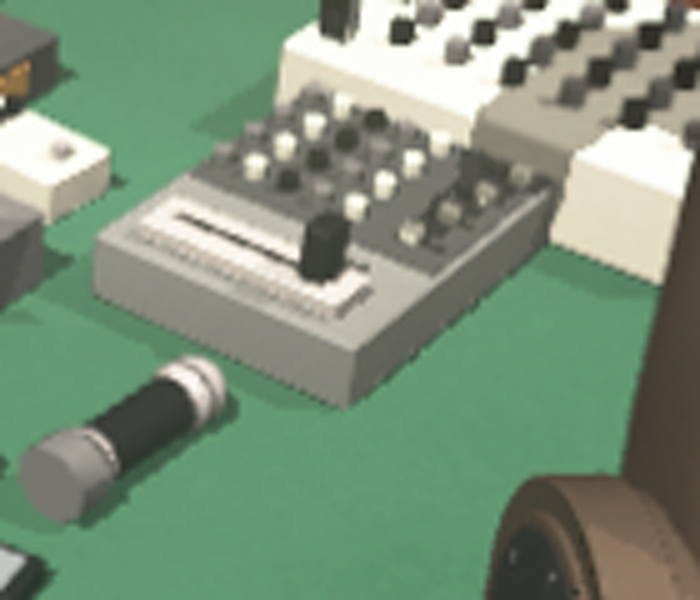

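The fader grip now stands at the robot-side end of its slot, at (325,245) in the crop, and mic A is undisturbed. Next I turn to the pick pose for mic A.

```bash
python3 -m inch '[[[0,0,0],[0.047,0.048,-0.151],1],[[0,0,0],[0.047,0.048,-0.151],1],[[0,0,0],[0.047,0.048,-0.151],1],[[0,0,0],[0.047,0.048,-0.151],1],[[0,0,0],[0.047,0.048,-0.151],1],[[0,0,0],[0.047,0.048,-0.151],1],[[0,0,0],[0.047,0.048,-0.151],1],[[0,0,0],[0.047,0.048,-0.151],1]]'
python3 -m inch '[[[0,0,0],[0.047,0.048,-0.151],1],[[0,0,0],[0.047,0.048,-0.151],1],[[0,0.5,2],[0,0,0],1],[[0,0.5,2],[0,0,0],1],[[0,0.5,2],[0,0,0],1],[[0,0.5,2],[0,0,0],1],[[0,0.5,2],[0,0,0],1],[[0,0,0],[0,0,0],1]]'
python3 - <<'E'
from h import *
c=(.428,-.235);m=(-.007,-1)
P,M=pose_pick(c,m); plan(P,M)
s=read_state(); f=vision.grab_frame("wrist"); cv2.imwrite("pics/w2.png",cv2.resize(f,(800,600),interpolation=cv2.INTER_CUBIC))
json.dump({k:np.array(s[k]).tolist() for k in("tool_pos","tcp_rot","time_s")},open("w2.json","w"))
F=[]
for i in range(8): vision.grab_frame("wrist"); F.append(read_state()["contact_force"])
print(np.mean(F,0),np.std(F,0))
E
```

```text
time_s: 9.25
tool_pos: [0.4019, -0.3976, 0.237]
tcp_rot: [0.787, 0.563, 0.179, -0.175]
contact_force: [0.6, 0.6, -0.9]
gripper_width: 0.0854
grasp_force: 0.0
time_s: 10.25
tool_pos: [0.4277, -0.3391, 0.1543]
tcp_rot: [0.676, 0.673, 0.213, -0.211]
contact_force: [-0.4, -0.2, 1.0]
gripper_width: 0.0855
grasp_force: 0.0
pos [ 0.4277 -0.3391  0.1543] q [ 1.16  0.74 -0.56  1.5  -0.11  1.38  0.7 ]
turn [0.001 0.002 0.002] in 1 rows: [0.001 0.002 0.002]; shift cm old axes [ 0.02 -0.06 17.44]  new axes [-1.000e-02 -5.000e-02  1.744e+01]; world z up in new axes [ 0.574 -0.    -0.819], world d [ 0.0002  0.1    -0.1429]
[-0.17526658 -0.15677266  0.02365195] [0.61509543 0.61987482 0.53559808]
```

View pics/w2.png

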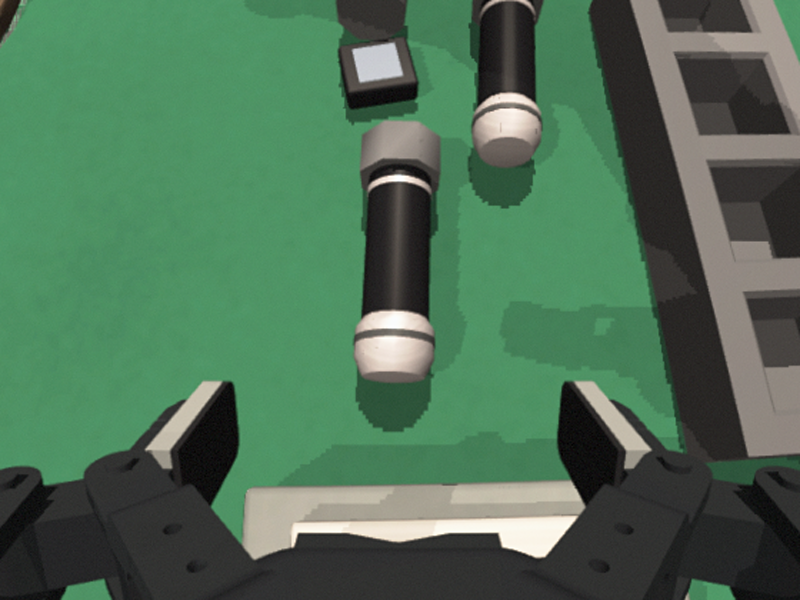

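Mic A is centred between the fingers (foot 400,140, head 395,350) and the mixer edge is well clear at y=490. I advance and grip.

```bash
python3 -m inch '[[[0,0,4],[0,0,0],1],[[0,0,4],[0,0,0],1],[[0,0,3],[0,0,0],1],[[0,0,2],[0,0,0],1],[[0,0,2],[0,0,0],1],[[0,0,1.4],[0,0,0],1],[[0,0,1],[0,0,0],1],[[0,0,0],[0,0,0],1]]' 80
python3 -m inch '[[[0,0,0],[0,0,0],0.1],[[0,0,0],[0,0,0],0.1],[[0,0,0],[0,0,0],0.1],[[0,0,0],[0,0,0],0.1],[[0,0,0],[0,0,0],0.1],[[0,0,0],[0,0,0],0.1],[[0,0,0],[0,0,0],0.1],[[0,0,0],[0,0,0],0.1]]' 80
```

```text
time_s: 11.7
tool_pos: [0.4294, -0.2407, 0.0122]
tcp_rot: [0.677, 0.673, 0.213, -0.21]
contact_force: [0.2, -0.7, -0.4]
gripper_width: 0.0852
grasp_force: 0.0
time_s: 12.7
tool_pos: [0.4298, -0.2417, 0.0129]
tcp_rot: [0.677, 0.673, 0.213, -0.209]
contact_force: [-0.9, -2.2, 5.2]
gripper_width: 0.0356
grasp_force: 79.2
```

```bash
python3 -m inch '[[[0.57,0,-0.82],[0,0,0],0.1],[[1.15,0,-1.64],[0,0,0],0.1],[[1.15,0,-1.64],[0,0,0],0.1],[[1.15,0,-1.64],[0,0,0],0.1],[[1.15,0,-1.64],[0,0,0],0.1],[[1.15,0,-1.64],[0,0,0],0.1],[[0.57,0,-0.82],[0,0,0],0.1],[[0,0,0],[0,0,0],0.1]]' 80
cat >> h.py <<'E'
def weigh(n=10):
    F=[];T=[]
    for i in range(n): vision.grab_frame("wrist"); s=read_state(); F.append(s["contact_force"]); T.append(s["torque"])
    print("force",np.mean(F,0).round(2),"std",np.std(F,0).round(2),"torque",np.mean(T,0).round(3))
E
python3 - <<'E'
from h import *
weigh(); s=read_state()
# charger pocket centres estimate
for az in (0,-30,-60):
    P,M=pose_place((.636,-.107),.2,az,lift=.0); plan(P,M)
E
```

```text
time_s: 13.7
tool_pos: [0.4293, -0.2408, 0.133]
tcp_rot: [0.677, 0.673, 0.213, -0.209]
contact_force: [-0.2, 0.3, -3.6]
gripper_width: 0.0354
grasp_force: 80.1
force [ 0.11  0.05 -3.11] std [0.45 0.29 0.43] torque [-1.129  0.029  0.017]
pos [ 0.429  -0.2405  0.1323] q [ 1.12  0.68 -0.61  1.72 -0.15  1.18  0.64]
turn [-0.298 -1.201 -1.69 ] in 12 rows: [-0.025 -0.1   -0.141]; shift cm old axes [14.28 22.19  3.1 ]  new axes [-17.42  13.35  14.97]; world z up in new axes [-0.819  0.    -0.574], world d [0.2226 0.1335 0.0568]
pos [ 0.429  -0.2405  0.1323] q [ 1.12  0.68 -0.61  1.72 -0.15  1.18  0.64]
turn [-0.2   -1.406 -1.142] in 11 rows: [-0.018 -0.128 -0.104]; shift cm old axes [13.64 21.98  2.65]  new axes [-12.    21.91   7.23]; world z up in new axes [-0.819 -0.    -0.574], world d [0.2205 0.1257 0.0568]
pos [ 0.429  -0.2405  0.1323] q [ 1.12  0.68 -0.61  1.72 -0.15  1.18  0.64]
turn [-0.099 -1.526 -0.579] in 10 rows: [-0.01  -0.153 -0.058]; shift cm old axes [13.17 21.42  2.33]  new axes [-4.85 24.6  -2.97]; world z up in new axes [-0.819  0.    -0.574], world d [0.2148 0.12   0.0568]
```

```bash
python3 - <<'E'
from h import *
np.set_printoptions(precision=4,suppress=True)
w=model("wrist",json.load(open("w1.json")));w2=model("wrist",json.load(open("w2.json")))
for p in ((122,60),(200,57),(223,56),(303,53),(328,52),(408,50),(432,48),(515,46)): print("w1",p,plane(w,*tonat(p),.055))
for p in ((745,458),(650,60),(743,293),(706,165),(745,258),(675,53),(705,135)): print("w2",p,plane(w2,*tonat(p),.055))
print(tri((w,*tonat((540,74))),(w2,*tonat((747,458)))))
f=vision.grab_frame("scene")[180:290,140:260]; cv2.imwrite("pics/ch.png",cv2.resize(f,(650,596),interpolation=cv2.INTER_CUBIC))
E
```

```text
w1 (122, 60) [ 0.6007 -0.0324  0.055 ]
w1 (200, 57) [ 0.6018 -0.0939  0.055 ]
w1 (223, 56) [ 0.6023 -0.1117  0.055 ]
w1 (303, 53) [ 0.6039 -0.1732  0.055 ]
w1 (328, 52) [ 0.6046 -0.1922  0.055 ]
w1 (408, 50) [ 0.6062 -0.2529  0.055 ]
w1 (432, 48) [ 0.6077 -0.2711  0.055 ]
w1 (515, 46) [ 0.61  -0.334  0.055]
w2 (745, 458) [ 0.5898 -0.3544  0.055 ]
w2 (650, 60) [ 0.5843 -0.1189  0.055 ]
w2 (743, 293) [ 0.6066 -0.2722  0.055 ]
w2 (706, 165) [ 0.603  -0.1949  0.055 ]
w2 (745, 258) [ 0.6123 -0.2524  0.055 ]
w2 (675, 53) [ 0.6016 -0.1127  0.055 ]
w2 (705, 135) [ 0.607  -0.1743  0.055 ]
(array([ 0.5901, -0.3543,  0.0558]), np.float64(0.00019522973061285266))
```

View pics/ch.png

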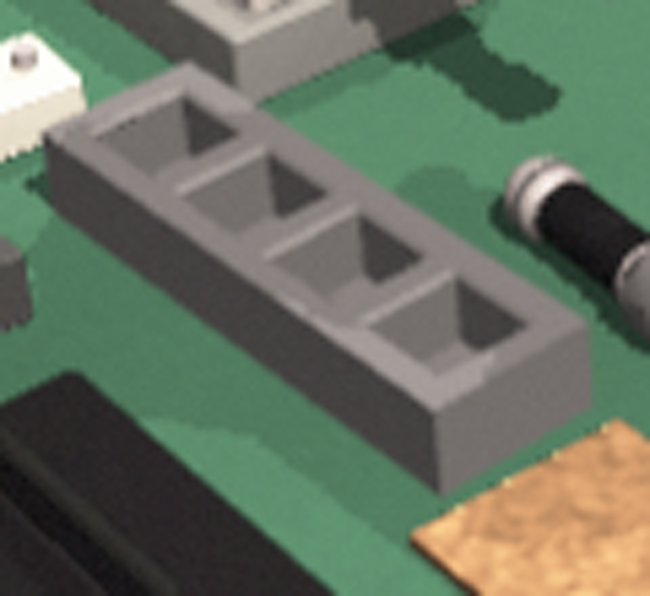

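The crop shows four empty pockets. The outer corners are at (190,65), (588,325), (437,408) and (45,130), which I use to cross-check the charger pose.

```bash
python3 - <<'E'
from h import *
np.set_printoptions(precision=4,suppress=True)
a=model("scene")
P=[plane(a,140+u*120/650,180+v*110/596,.055) for u,v in((190,63),(590,325),(437,408),(43,130))];print(np.array(P),np.mean(P,0))
h=np.array([np.cos(np.radians(-30)),np.sin(np.radians(-30))])
for az in (-30,-55):
    h=np.array([np.cos(np.radians(az)),np.sin(np.radians(az))])
    plan(*pose_place(np.array((.638,-.303))-.0045*h,.1026,az,lift=.14))
E
```

```text
[[ 0.593  -0.3496  0.055 ]
 [ 0.5813 -0.0093  0.055 ]
 [ 0.6772 -0.0093  0.055 ]
 [ 0.6907 -0.3473  0.055 ]] [ 0.6356 -0.1789  0.055 ]
pos [ 0.429  -0.2405  0.1324] q [ 1.12  0.68 -0.61  1.72 -0.15  1.18  0.64]
turn [-0.2   -1.406 -1.142] in 11 rows: [-0.018 -0.128 -0.104]; shift cm old axes [  0.16  21.93 -11.89]  new axes [-20.94   5.04  12.59]; world z up in new axes [-0.819 -0.    -0.574], world d [ 0.2186 -0.068   0.0993]
pos [ 0.429  -0.2405  0.1324] q [ 1.12  0.68 -0.61  1.72 -0.15  1.18  0.64]
turn [-0.116 -1.512 -0.674] in 10 rows: [-0.012 -0.151 -0.067]; shift cm old axes [ -0.13  21.61 -12.1 ]  new axes [-18.58  13.53   9.22]; world z up in new axes [-0.819  0.    -0.574], world d [ 0.2153 -0.0715  0.0993]
```

```bash
python3 -m inch '[[[0,2,-3],[0,0,0],0.1],[[0,4,-3],[0,0,0],0.1],[[0,4,-3],[0,0,0],0.1],[[0,4,-2.9],[0,0,0],0.1],[[0,4,0],[0,0,0],0.1],[[0,4,0],[0,0,0],0.1],[[0,0,0],[-0.018,-0.128,-0.104],0.1],[[0,0,0],[-0.018,-0.128,-0.104],0.1]]'
python3 -m inch '[[[0,0,0],[-0.018,-0.128,-0.104],0.1],[[0,0,0],[-0.018,-0.128,-0.104],0.1],[[0,0,0],[-0.018,-0.128,-0.104],0.1],[[0,0,0],[-0.018,-0.128,-0.104],0.1],[[0,0,0],[-0.018,-0.128,-0.104],0.1],[[0,0,0],[-0.018,-0.128,-0.104],0.1],[[0,0,0],[-0.018,-0.128,-0.104],0.1],[[0,0,0],[-0.018,-0.128,-0.104],0.1]]'
python3 - <<'E'
from h import *
for az in (-30,):
    h=np.array([np.cos(np.radians(az)),np.sin(np.radians(az))])
    plan(*pose_place(np.array((.6388,-.302))-.0045*h,.1026,az,lift=.14))
E
```

```text
time_s: 15.25
tool_pos: [0.649, -0.3096, 0.2291]
tcp_rot: [0.627, 0.758, 0.157, -0.086]
contact_force: [0.2, 0.6, -3.2]
gripper_width: 0.0358
grasp_force: 81.3
time_s: 16.25
tool_pos: [0.6482, -0.3235, 0.2323]
tcp_rot: [0.34, 0.87, -0.079, 0.349]
contact_force: [0.5, -1.3, -2.4]
gripper_width: 0.036
grasp_force: 81.3
pos [ 0.6482 -0.3235  0.2323] q [ 0.38  0.32 -0.12  2.02  1.21  0.26 -0.  ]
turn [-0.07  -0.223 -0.198] in 2 rows: [-0.035 -0.112 -0.099]; shift cm old axes [ 0.89  1.21 -0.54]  new axes [ 0.5   1.39 -0.6 ]; world z up in new axes [-0.819 -0.    -0.574], world d [ 0.0002  0.016  -0.0006]
```

```bash
python3 -m inch '[[[0,0,0],[-0.035,-0.112,-0.099],0.1],[[0,0,0],[-0.035,-0.112,-0.099],0.1],[[0,0,0],[0,0,0],0.1],[[0.25,0.7,-0.3],[0,0,0],0.1],[[0.25,0.7,-0.3],[0,0,0],0.1],[[0,0,0],[0,0,0],0.1],[[0,0,0],[0,0,0],0.1],[[0,0,0],[0,0,0],0.1]]'
python3 - <<'E'
from h import *
az=-30
h=np.array([np.cos(np.radians(az)),np.sin(np.radians(az))])
plan(*pose_place(np.array((.6388,-.302))-.0045*h,.1026,az,lift=.14))
f=vision.grab_frame("scene")[120:290,120:290];g=vision.grab_frame("side")[50:220,250:420]
cv2.imwrite("pics/pl1.png",cv2.resize(np.hstack([f,g]),(800,400),interpolation=cv2.INTER_CUBIC))
E
```

```text
time_s: 17.25
tool_pos: [0.6454, -0.3234, 0.2338]
tcp_rot: [0.31, 0.864, -0.111, 0.381]
contact_force: [0.0, -0.1, -2.9]
gripper_width: 0.0357
grasp_force: 81.3
pos [ 0.6454 -0.3234  0.2338] q [ 0.35  0.32 -0.12  2.09  1.72  0.31 -0.46]
turn [-0.086 -0.142 -0.127] in 2 rows: [-0.043 -0.071 -0.063]; shift cm old axes [ 0.72  1.42 -0.36]  new axes [ 0.48  1.53 -0.32]; world z up in new axes [-0.819 -0.    -0.574], world d [ 0.003   0.0159 -0.0021]
```

View pics/pl1.png

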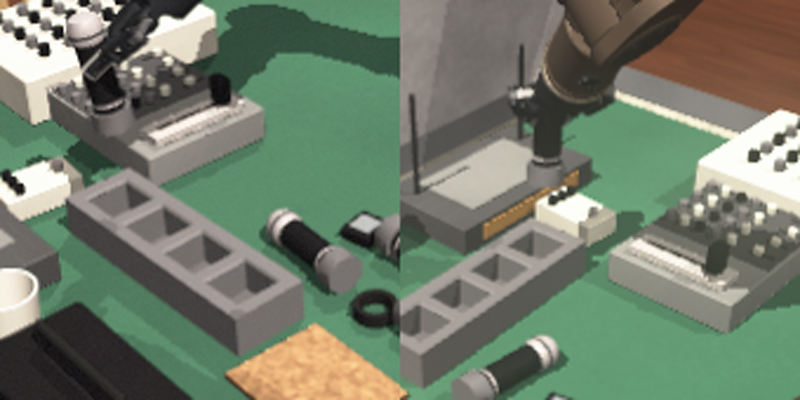

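Mic A hangs nearly upright over the charger's far end (scene crop 105,90, side crop 548,140). A small turn is still missing because the wrist lags near its singularity, so I correct for that.

```bash
python3 -m inch '[[[0,0,0],[-0.02,-0.036,-0.032],0.1],[[0,0,0],[-0.02,-0.036,-0.032],0.1],[[0,0,0],[-0.02,-0.036,-0.032],0.1],[[0,0,0],[-0.02,-0.036,-0.032],0.1],[[0.16,0.5,-0.1],[0,0,0],0.1],[[0.16,0.5,-0.1],[0,0,0],0.1],[[0.16,0.5,-0.1],[0,0,0],0.1],[[0,0,0],[0,0,0],0.1]]'
python3 - <<'E'
from h import *
az=-30
h=np.array([np.cos(np.radians(az)),np.sin(np.radians(az))])
plan(*pose_place(np.array((.6388,-.302))-.0045*h,.1026,az,lift=.14))
E
```

```text
time_s: 18.35
tool_pos: [0.6492, -0.3062, 0.2317]
tcp_rot: [0.229, 0.856, -0.122, 0.446]
contact_force: [-1.2, -0.5, -2.9]
gripper_width: 0.0362
grasp_force: 81.4
pos [ 0.6492 -0.3062  0.2317] q [ 0.54  0.36 -0.35  2.21  2.38  0.49 -0.95]
turn [-0.004  0.002  0.003] in 1 rows: [-0.004  0.002  0.003]; shift cm old axes [ 0.01 -0.16 -0.  ]  new axes [ 0.01 -0.16 -0.  ]; world z up in new axes [-0.819 -0.    -0.574], world d [-0.0009 -0.0013 -0.    ]
```

```bash
python3 - <<'E'
from h import *
f=vision.grab_frame("scene")[110:240,110:240];g=vision.grab_frame("side")[40:170,270:400]
cv2.imwrite("pics/pl2.png",cv2.resize(np.hstack([f,g]),(800,400),interpolation=cv2.INTER_CUBIC))
E
```

```text
(no output)
```

View pics/pl2.png

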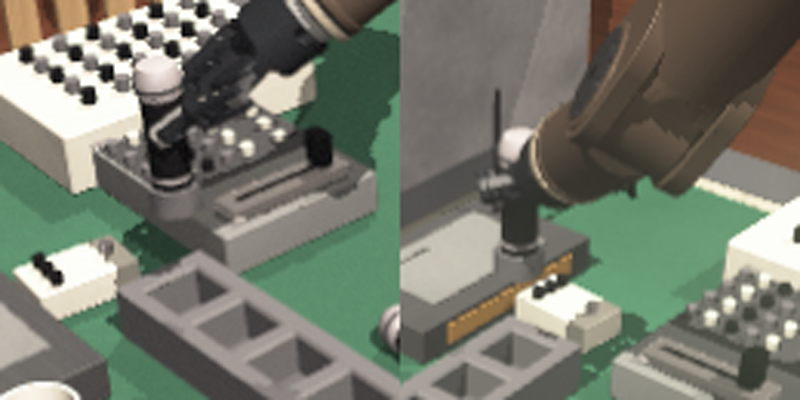

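```bash
python3 - <<'E'
from h import *
a,b=model("scene"),model("side")
s=130/400
pa=lambda u,v:(110+u*s,110+v*s); pb=lambda u,v:(270+u*s,40+v*s)
for n,X in (("bot",(.6388,-.302,.15)),("bandfoot",(.6388,-.302,.176)),("top",(.6388,-.302,.30))):
    u,v=proj(a,X);x,y=proj(b,X);print(n,[(round((u-110)/s),round((v-110)/s))],[(400+round((x-270)/s),round((y-40)/s))])
print(tri((a,*pa(177,207)),(b,*pb(120,262))))
print(tri((a,*pa(170,180)),(b,*pb(120,243))))
print(tri((a,*pa(158,65)),(b,*pb(117,136))))
E
```

```text
bot [(176, 204)] [(518, 270)]
bandfoot [(173, 180)] [(518, 247)]
top [(157, 59)] [(521, 132)]
(array([ 0.63957889, -0.30330488,  0.15213774]), np.float64(0.0054432350051615))
(array([ 0.64044558, -0.30559904,  0.1767484 ]), np.float64(0.0016706235924459788))
(array([ 0.64052945, -0.29786796,  0.29628078]), np.float64(0.00010553301829090942))
```

The observed mic agrees with the prediction to within 2-3 mm (foot at scene crop 177,207), so I lower it.

```bash
python3 -m inch '[[[1.23,-0.16,0.86],[0,0,0],0.1],[[1.23,0,0.86],[0,0,0],0.1],[[1.23,0,0.86],[0,0,0],0.1],[[1.23,0,0.86],[0,0,0],0.1],[[1.23,0,0.86],[0,0,0],0.1],[[0.82,0,0.57],[0,0,0],0.1],[[0.82,0,0.57],[0,0,0],0.1],[[0.41,0,0.29],[0,0,0],0.1]]'
python3 -m inch '[[[0.25,0,0.17],[0,0,0],0.1],[[0.25,0,0.17],[0,0,0],0.1],[[0.25,0,0.17],[0,0,0],0.1],[[0.25,0,0.17],[0,0,0],0.1],[[0.25,0,0.17],[0,0,0],0.1],[[0.25,0,0.17],[0,0,0],0.1],[[0,0,0],[0,0,0],0.1],[[0,0,0],[0,0,0],0.1]]'
python3 - <<'E'
from h import *
az=-30
h=np.array([np.cos(np.radians(az)),np.sin(np.radians(az))])
plan(*pose_place(np.array((.6388,-.302))-.0045*h,.1026,az,lift=0))
E
```

```text
time_s: 19.45
tool_pos: [0.6475, -0.3095, 0.1309]
tcp_rot: [0.23, 0.856, -0.123, 0.446]
contact_force: [-0.1, 0.3, -3.5]
gripper_width: 0.0359
grasp_force: 81.4
time_s: 20.45
tool_pos: [0.6473, -0.3093, 0.1134]
tcp_rot: [0.23, 0.856, -0.123, 0.446]
contact_force: [-0.0, 0.4, -3.5]
gripper_width: 0.0356
grasp_force: 81.4
pos [ 0.6473 -0.3093  0.1134] q [ 0.59  0.62 -0.43  2.27  2.59  0.8  -1.12]
turn [-0.006  0.002  0.002] in 1 rows: [-0.006  0.002  0.002]; shift cm old axes [1.78 0.22 1.24]  new axes [1.78 0.21 1.24]; world z up in new axes [-0.819 -0.    -0.574], world d [ 0.001   0.0018 -0.0217]
```

```bash
python3 -m inch '[[[0.33,0.2,0.23],[0,0,0],0.1],[[0.33,0,0.23],[0,0,0],0.1],[[0.33,0,0.23],[0,0,0],0.1],[[0.25,0,0.17],[0,0,0],0.1],[[0.16,0,0.11],[0,0,0],0.1],[[0.16,0,0.11],[0,0,0],0.1],[[0,0,0],[0,0,0],0.1],[[0,0,0],[0,0,0],0.1]]'
python3 -m inch '[[[0.08,0,0.06],[0,0,0],0.1],[[0.08,0,0.06],[0,0,0],0.1],[[0.08,0,0.06],[0,0,0],0.1],[[0,0,0],[0,0,0],0.1],[[0,0,0],[0,0,0],0.1],[[0,0,0],[0,0,0],0.1],[[0,0,0],[0,0,0],0.1],[[0,0,0],[0,0,0],0.1]]'
```

```text
time_s: 21.45
tool_pos: [0.6483, -0.3077, 0.0945]
tcp_rot: [0.23, 0.856, -0.123, 0.446]
contact_force: [0.9, 1.3, -3.4]
gripper_width: 0.0354
grasp_force: 81.4
time_s: 22.45
tool_pos: [0.6488, -0.3078, 0.0923]
tcp_rot: [0.23, 0.856, -0.123, 0.447]
contact_force: [-3.5, 0.7, 5.2]
gripper_width: 0.0356
grasp_force: 82.0
```

```bash
python3 -m inch '[[[0,0,0],[0,0,0],0.7],[[0,0,0],[0,0,0],0.7],[[0,0,0],[0,0,0],0.7],[[0,0,0],[0,0,0],0.7],[[0,0,-1],[0,0,0],0.7],[[0,0,-3],[0,0,0],0.7],[[0,0,-4],[0,0,0],0.7],[[0,0,-4],[0,0,0],0.7]]'
python3 -m inch '[[[-2,0,-1.4],[0,0,0],0.8],[[-4,0,-2.9],[0,0,0],0.8],[[-4,0,-2.9],[0,0,0],0.8],[[0,0,0],[0,0,0],0.8],[[0,0,0],[0,0,0],0.8],[[0,0,0],[0,0,0],0.8],[[0,0,0],[0,0,0],0.8],[[0,0,0],[0,0,0],0.8]]'
python3 - <<'E'
from h import *
m=np.array((-.0091,-.1593));m/=np.linalg.norm(m)
P,M=pose_pick((.5034,-.085),m,back=.22); plan(P,M)
f=vision.grab_frame("scene"); cv2.imwrite("pics/s2.png",cv2.resize(f,(800,600),interpolation=cv2.INTER_CUBIC))
E
```

```text
time_s: 23.45
tool_pos: [0.562, -0.2572, 0.1606]
tcp_rot: [0.23, 0.856, -0.123, 0.446]
contact_force: [0.6, 0.7, 0.5]
gripper_width: 0.0599
grasp_force: 0.0
time_s: 24.45
tool_pos: [0.5619, -0.2564, 0.2821]
tcp_rot: [0.23, 0.857, -0.122, 0.445]
contact_force: [0.3, -0.5, -0.1]
gripper_width: 0.0686
grasp_force: 0.0
pos [ 0.5619 -0.2564  0.2821] q [ 0.54  0.12 -0.4   2.35  2.2   0.43 -0.85]
turn [0.205 1.398 1.194] in 11 rows: [0.019 0.127 0.109]; shift cm old axes [11.87  0.3  -1.19]  new axes [-2.11 -6.82  9.56]; world z up in new axes [ 0.574  0.    -0.819], world d [-0.066   0.0414 -0.0905]
```

View pics/s2.png

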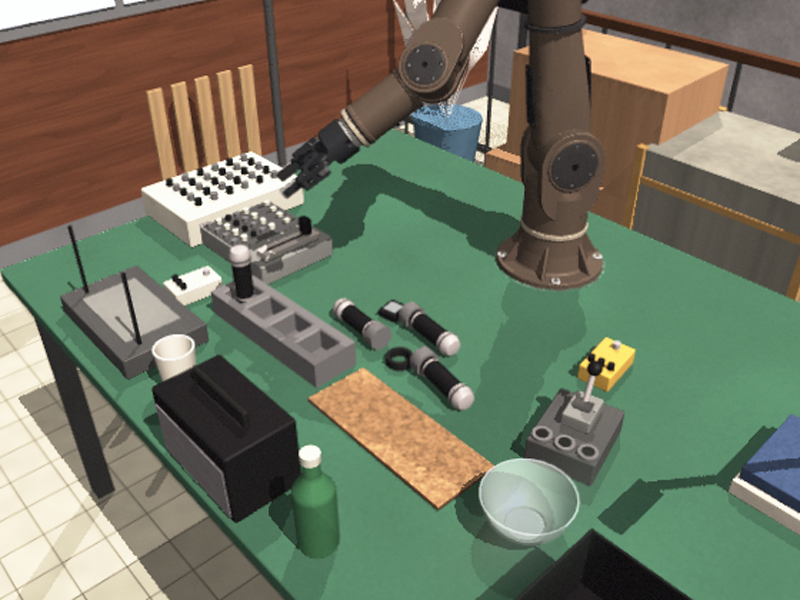

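Mic A stands in its pocket (240,270), and B, C, D are where they were. Next is B; I'll detect the mics by colour from here on.

```bash
python3 -m inch '[[[0,0,0],[0.019,0.127,0.109],1],[[0,0,0],[0.019,0.127,0.109],1],[[0,0,0],[0.019,0.127,0.109],1],[[0,0,0],[0.019,0.127,0.109],1],[[0,0,0],[0.019,0.127,0.109],1],[[0,0,0],[0.019,0.127,0.109],1],[[0,0,0],[0.019,0.127,0.109],1],[[0,0,0],[0.019,0.127,0.109],1]]'
python3 -m inch '[[[0,0,0],[0.019,0.127,0.109],1],[[0,0,0],[0.019,0.127,0.109],1],[[0,0,0],[0.019,0.127,0.109],1],[[-0.7,-2.2,2.4],[0,0,0],1],[[-0.7,-2.2,2.4],[0,0,0],1],[[-0.7,-2.2,2.4],[0,0,0],1],[[0,0,2],[0,0,0],1],[[0,0,0],[0,0,0],1]]'
cat >> h.py <<'E'
def save(n):
    s=read_state(); f=vision.grab_frame("wrist"); cv2.imwrite(f"pics/{n}.png",f)
    json.dump({k:np.array(s[k]).tolist() for k in("tool_pos","tcp_rot","time_s")},open(n+".json","w")); return f
def mics(n,guess,z=.024,win=.12):
    """rectify the table plane z around guess (1 mm/px, col=y, row=x) and fit the blob that is not green"""
    f=cv2.imread(f"pics/{n}.png"); w=model("wrist",json.load(open(n+".json")))
    g=np.arange(-win,win,.001); mp=np.array([[proj(w,(guess[0]+dx,guess[1]+dy,z)) for dy in g] for dx in g],np.float32)
    im=cv2.remap(f,mp[...,0],mp[...,1],cv2.INTER_LINEAR,borderValue=(0,255,0))
    hsv=cv2.cvtColor(im,cv2.COLOR_BGR2HSV)
    k=~((hsv[...,0]>60)&(hsv[...,0]<95)&(hsv[...,1]>70)); k=cv2.morphologyEx(k.astype(np.uint8),cv2.MORPH_OPEN,np.ones((5,5)))
    N,lab,st,cen=cv2.connectedComponentsWithStats(k)
    cv2.imwrite(f"pics/{n}_r.png",np.hstack([im,np.dstack([k*255]*3)]))
    for i in range(1,N):
        if 3000<st[i,4]<12000:
            ys,xs=np.where(lab==i); r=cv2.minAreaRect(np.column_stack([xs,ys]).astype(np.float32))
            (cx,cy),(w_,h_),an=r; an=np.radians(an if w_>h_ else an+90); d=np.array([np.cos(an),np.sin(an)])  # (y,x)
            c=np.array([guess[0]-win+cy*.001,guess[1]-win+cx*.001]); L=max(w_,h_)*.001
            t=(np.column_stack([xs,ys])-[cx,cy])@d; v=im[ys,xs].mean(1)
            if v[t>50].mean()<v[t<-50].mean(): d=-d   # toward brighter head
            print("mic c",c.round(4),"m(xy)",d[::-1].round(4),"L",round(L,4),"W",round(min(w_,h_)*.001,4))
E
python3 - <<'E'
from h import *
m=np.array((-.0091,-.1593));m/=np.linalg.norm(m)
save("w3"); mics("w3",(.5034,-.085))
P,M=pose_pick((.5034,-.085),m); plan(P,M); mics("w1",(.428,-.235)); 
E
```

```text
time_s: 25.5
tool_pos: [0.5473, -0.2883, 0.2792]
tcp_rot: [0.531, 0.834, 0.008, 0.15]
contact_force: [-0.4, -1.6, -0.6]
gripper_width: 0.0855
grasp_force: 0.0
time_s: 26.5
tool_pos: [0.4935, -0.2994, 0.1754]
tcp_rot: [0.651, 0.751, 0.107, -0.028]
contact_force: [0.9, 0.3, -0.1]
gripper_width: 0.0856
grasp_force: 0.0
pos [ 0.4944 -0.2998  0.1767] q [ 0.84  0.46 -0.34  1.72 -0.08  1.    0.71]
turn [0.044 0.415 0.224] in 3 rows: [0.015 0.138 0.075]; shift cm old axes [17.38  1.51 20.34]  new axes [ 7.8  -0.33 25.63]; world z up in new axes [ 0.574  0.    -0.819], world d [ 0.0088  0.2108 -0.1652]
mic c [ 0.334  -0.3125] m(xy) [ 0. -1.] L 0.085 W 0.052
mic c [ 0.4294 -0.1979] m(xy) [-0.0476 -0.9989] L 0.1672 W 0.0677h.py:73: RuntimeWarning: Mean of empty slice.
  if v[t>50].mean()<v[t<-50].mean(): d=-d   # toward brighter head
  ret = ret.dtype.type(ret / rcount)
```

```bash
python3 -m inch '[[[0,0,0],[0.015,0.138,0.075],1],[[0,0,0],[0.015,0.138,0.075],1],[[0,0,0],[0.015,0.138,0.075],1],[[2,0,1],[0,0,0],1],[[2,0,1],[0,0,0],1],[[2,0,1],[0,0,0],1],[[1.8,-0.3,1],[0,0,0],1],[[0,0,0],[0,0,0],1]]'
python3 - <<'E'
from h import *
m=np.array((-.0091,-.1593));m/=np.linalg.norm(m)
save("w4"); mics("w4",(.5034,-.085))
P,M=pose_pick((.5034,-.085),m); plan(P,M)
import shutil; shutil.copy("w1.json","w1n.json"); mics("w1n",(.428,-.235)); mics("w1n",(.503,-.085));weigh(8)
cv2.imwrite("pics/w4v.png",np.hstack([cv2.imread("pics/w4.png"),cv2.resize(cv2.imread("pics/w4_r.png")[:,:],None,fx=.5,fy=.5)[:].copy() if 0 else np.zeros((420,240,3),np.uint8)]))
im=cv2.imread("pics/w4v.png"); im[:240,560:]=cv2.imread("pics/w4_r.png")[:,:240]; im[180:420,560:]=cv2.imread("pics/w4_r.png")[:,240:]; cv2.imwrite("pics/w4v.png",im)
E
```

```text
time_s: 27.55
tool_pos: [0.497, -0.2114, 0.1901]
tcp_rot: [0.693, 0.656, 0.218, -0.205]
contact_force: [0.4, 0.5, -0.1]
gripper_width: 0.0853
grasp_force: 0.0
mic c [ 0.4099 -0.0135] m(xy) [ 0. -1.] L 0.095 W 0.053
mic c [ 0.5053 -0.0661] m(xy) [-0.0817 -0.9967] L 0.205 W 0.05
mic c [ 0.5979 -0.0855] m(xy) [-0.  1.] L 0.239 W 0.049
pos [ 0.4969 -0.213   0.1896] q [ 0.88  0.59 -0.38  1.62 -0.34  1.27  0.63]
turn [0.001 0.003 0.001] in 1 rows: [0.001 0.003 0.001]; shift cm old axes [ 0.   -0.1  21.71]  new axes [-0.06 -0.08 21.71]; world z up in new axes [ 0.574  0.    -0.819], world d [ 0.0062  0.1239 -0.1782]
mic c [ 0.4295 -0.2325] m(xy) [-0. -1.] L 0.155 W 0.051
mic c [ 0.41   -0.0115] m(xy) [ 0. -1.] L 0.091 W 0.054
mic c [ 0.5036 -0.0857] m(xy) [-0.0712 -0.9975] L 0.1634 W 0.0497
mic c [ 0.5995 -0.0855] m(xy) [-0.  1.] L 0.239 W 0.045
force [-0.08 -0.63  0.2 ] std [0.58 0.52 0.57] torque [-0.61   0.017  0.004]h.py:73: RuntimeWarning: Mean of empty slice.
  if v[t>50].mean()<v[t<-50].mean(): d=-d   # toward brighter head
  ret = ret.dtype.type(ret / rcount)
```

View pics/w4v.png

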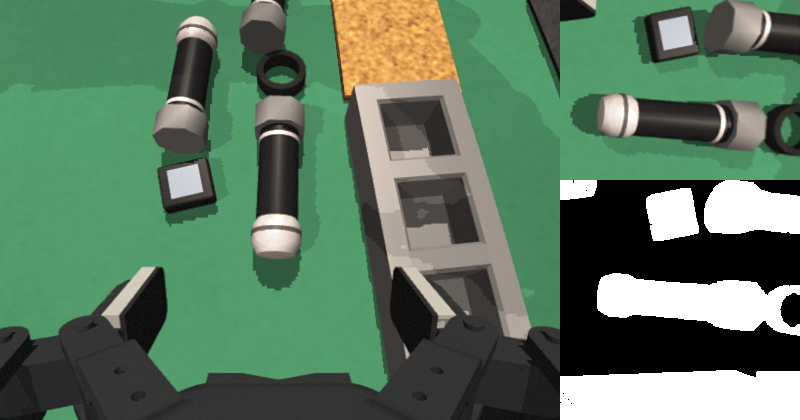

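B lies with foot at (280,105) and head tip at (277,257), next to but clear of the tape. I refine its centre from the shaft ends.

```bash
python3 - <<'E'
from h import *
w=model("wrist",json.load(open("w4.json")))
p=plane(w,280,127,.043);q=plane(w,277.5,215,.043); m=(q-p)[:2];L=np.linalg.norm(m);m/=L
print(p,q,"L(89?)",L,m); print("centre from foot end",p[:2]+.049*m,"from head end",q[:2]-.040*m)
p=plane(w,276.5,257,.020);print("tip",p, p[:2]-.075*m)
w=model("wrist",json.load(open("w1.json")))
a=plane(w,*tonat((166,182)),.043);b=plane(w,*tonat((264,188)),.043);m1=(b-a)[:2];m1/=np.linalg.norm(m1);print("w1",a,b,np.linalg.norm(b-a),m1,a[:2]+.049*m1)
c=p[:2]-.075*m
plan(*pose_pick(c,m))
E
```

```text
[ 0.50756873 -0.04913178  0.043     ] [ 0.50057017 -0.13501564  0.043     ] L(89?) 0.08616854575505342 [-0.0812194  -0.99669625]
centre from foot end [ 0.50358898 -0.09796989] from head end [ 0.50381895 -0.09514779]
tip [ 0.49800409 -0.16591632  0.02      ] [ 0.50409555 -0.0911641 ]
w1 [ 0.5069642  -0.05374841  0.043     ] [ 0.5018049  -0.13544303  0.043     ] 0.08185737441931912 [-0.06302782 -0.99801177] [ 0.50387583 -0.10265098]
pos [ 0.4966 -0.2138  0.1887] q [ 0.88  0.6  -0.38  1.62 -0.34  1.27  0.63]
turn [-0.013  0.002  0.019] in 1 rows: [-0.013  0.002  0.019]; shift cm old axes [-4.000e-01  2.000e-02  2.133e+01]  new axes [-0.44 -0.25 21.33]; world z up in new axes [ 0.574 -0.    -0.819], world d [ 0.0071  0.1185 -0.1773]
```

```bash
python3 -m inch '[[[-0.2,-0.1,4],[-0.01,0,0.017],1],[[-0.2,-0.1,4],[0,0,0],1],[[0,0,3.5],[0,0,0],1],[[0,0,3],[0,0,0],1],[[0,0,2.5],[0,0,0],1],[[0,0,2],[0,0,0],1],[[0,0,1.3],[0,0,0],1],[[0,0,1],[0,0,0],1]]' 80
python3 - <<'E'
from h import *
m=np.array((-.075,-.997));plan(*pose_pick((.5037,-.093),m))
E
python3 -m inch '[[[0,0,0],[0,0,0],1],[[0,0,0],[0,0,0],0.1],[[0,0,0],[0,0,0],0.1],[[0,0,0],[0,0,0],0.1],[[0,0,0],[0,0,0],0.1],[[0,0,0],[0,0,0],0.1],[[0,0,0],[0,0,0],0.1],[[0,0,0],[0,0,0],0.1]]' 80
python3 -m inch '[[[0.57,0,-0.82],[0,0,0],0.1],[[1.15,0,-1.64],[0,0,0],0.1],[[1.15,0,-1.64],[0,0,0],0.1],[[1.15,0,-1.64],[0,0,0],0.1],[[1.15,0,-1.64],[0,0,0],0.1],[[1.15,0,-1.64],[0,0,0],0.1],[[0.57,0,-0.82],[0,0,0],0.1],[[0,0,0],[0,0,0],0.1]]' 80
python3 - <<'E'
from h import *
weigh(12)
E
```

```text
time_s: 29.0
tool_pos: [0.5034, -0.0948, 0.0115]
tcp_rot: [0.7, 0.648, 0.22, -0.204]
contact_force: [-0.1, -0.1, 0.8]
gripper_width: 0.0851
grasp_force: 0.0
pos [ 0.5034 -0.0948  0.0115] q [ 0.76  0.77 -0.43  1.9  -0.4   0.78  0.66]
turn [ 0.001  0.002 -0.003] in 1 rows: [ 0.001  0.002 -0.003]; shift cm old axes [-0.19  0.02 -0.13]  new axes [-0.19  0.02 -0.13]; world z up in new axes [ 0.574  0.    -0.819], world d [ 0.     -0.0023 -0.    ]
time_s: 30.0
tool_pos: [0.5037, -0.0955, 0.0125]
tcp_rot: [0.7, 0.648, 0.22, -0.203]
contact_force: [-0.9, -1.9, 5.6]
gripper_width: 0.0361
grasp_force: 79.2
time_s: 31.0
tool_pos: [0.5036, -0.0948, 0.1327]
tcp_rot: [0.7, 0.648, 0.22, -0.203]
contact_force: [0.0, 1.5, -3.4]
gripper_width: 0.0358
grasp_force: 80.2
force [-0.22  0.19 -4.25] std [0.36 0.44 0.4 ] torque [-1.254  0.104  0.007]
```

```bash
cat >> h.py <<'E'
def place(hole,zg,az,e,**k):
    h=np.array([np.cos(np.radians(az)),np.sin(np.radians(az))]); plan(*pose_place(np.array(hole)-e*h,zg,az,**k))
E
python3 - <<'E'
from h import *
place((.6368,-.222),.0984,-30,.0042,lift=.15)
E
```

```text
pos [ 0.5033 -0.0946  0.1319] q [ 0.77  0.58 -0.44  1.84 -0.41  0.99  0.57]
turn [-0.217 -1.387 -1.218] in 11 rows: [-0.02  -0.126 -0.111]; shift cm old axes [ -3.91  15.3  -15.64]  new axes [-19.59  -4.36   9.56]; world z up in new axes [-0.819 -0.    -0.574], world d [ 0.1433 -0.1331  0.1056]
```

```bash
python3 -m inch '[[[-0.6,2,-3],[0,0,0],0.1],[[-0.8,3,-3.4],[0,0,0],0.1],[[-0.8,3.5,-3.4],[0,0,0],0.1],[[-0.8,3.5,-3.4],[0,0,0],0.1],[[-0.9,3.3,-2.4],[0,0,0],0.1],[[0,0,0],[-0.02,-0.126,-0.111],0.1],[[0,0,0],[-0.02,-0.126,-0.111],0.1],[[0,0,0],[-0.02,-0.126,-0.111],0.1]]'
python3 -m inch '[[[0,0,0],[-0.02,-0.126,-0.111],0.1],[[0,0,0],[-0.02,-0.126,-0.111],0.1],[[0,0,0],[-0.02,-0.126,-0.111],0.1],[[0,0,0],[-0.02,-0.126,-0.111],0.1],[[0,0,0],[-0.016,-0.1,-0.09],0.1],[[0,0,0],[-0.016,-0.1,-0.09],0.1],[[0,0,0],[-0.01,-0.06,-0.05],0.1],[[0,0,0],[-0.01,-0.06,-0.05],0.1]]'
python3 - <<'E'
from h import *
place((.6368,-.222),.0984,-30,.0042,lift=.15)
E
```

```text
time_s: 32.6
tool_pos: [0.6469, -0.2269, 0.2372]
tcp_rot: [0.617, 0.775, 0.134, -0.018]
contact_force: [-0.4, -0.1, -5.3]
gripper_width: 0.0361
grasp_force: 81.4
time_s: 33.6
tool_pos: [0.6459, -0.2282, 0.2369]
tcp_rot: [0.322, 0.871, -0.069, 0.364]
contact_force: [1.4, -0.3, -3.8]
gripper_width: 0.0359
grasp_force: 81.5
pos [ 0.6459 -0.2282  0.2369] q [-0.06  0.26  0.19  2.13  1.37  0.25 -0.3 ]
turn [-0.031 -0.199 -0.178] in 2 rows: [-0.015 -0.1   -0.089]; shift cm old axes [-0.05  0.09 -0.02]  new axes [-0.07  0.08 -0.01]; world z up in new axes [-0.819 -0.    -0.574], world d [0.0007 0.0005 0.0006]
```

```bash
python3 -m inch '[[[0,0,0],[-0.005,-0.033,-0.03],0.1],[[0,0,0],[-0.005,-0.033,-0.03],0.1],[[0,0,0],[-0.005,-0.033,-0.03],0.1],[[0,0,0],[-0.005,-0.033,-0.03],0.1],[[0,0,0],[-0.005,-0.033,-0.03],0.1],[[0,0,0],[-0.005,-0.033,-0.03],0.1],[[0,0,0],[0,0,0],0.1],[[0,0,0],[0,0,0],0.1]]'
python3 - <<'E'
from h import *
place((.6368,-.222),.0984,-30,.0042,lift=0)
E
```

```text
time_s: 34.6
tool_pos: [0.6468, -0.2293, 0.2377]
tcp_rot: [0.23, 0.857, -0.12, 0.445]
contact_force: [0.1, -0.0, -3.9]
gripper_width: 0.0362
grasp_force: 81.5
pos [ 0.6468 -0.2293  0.2377] q [ 0.05  0.29  0.03  2.28  2.28  0.48 -1.05]
turn [-0.001 -0.002 -0.   ] in 1 rows: [-0.001 -0.002 -0.   ]; shift cm old axes [12.34  0.14  8.56]  new axes [12.36  0.13  8.53]; world z up in new axes [-0.819 -0.    -0.574], world d [-0.0002  0.0017 -0.1502]
```

```bash
python3 -m inch '[[[1.23,0.13,0.86],[0,0,0],0.1],[[1.23,0,0.86],[0,0,0],0.1],[[1.23,0,0.86],[0,0,0],0.1],[[1.23,0,0.86],[0,0,0],0.1],[[1.23,0,0.86],[0,0,0],0.1],[[0.82,0,0.57],[0,0,0],0.1],[[0.82,0,0.57],[0,0,0],0.1],[[0.41,0,0.29],[0,0,0],0.1]]'
python3 - <<'E'
from h import *
place((.6368,-.222),.0984,-30,.0042,lift=0)
E
python3 -m inch '[[[0.25,0,0.17],[0,0,0],0.1],[[0.25,0,0.17],[0,0,0],0.1],[[0.25,0,0.17],[0,0,0],0.1],[[0.25,0,0.17],[0,0,0],0.1],[[0.25,0,0.17],[0,0,0],0.1],[[0.25,0,0.17],[0,0,0],0.1],[[0,0,0],[0,0,0],0.1],[[0,0,0],[0,0,0],0.1]]'
python3 - <<'E'
from h import *
place((.6368,-.222),.0984,-30,.0042,lift=0)
E
```

```text
time_s: 35.6
tool_pos: [0.6474, -0.2283, 0.1373]
tcp_rot: [0.23, 0.857, -0.12, 0.445]
contact_force: [0.1, 0.1, -4.5]
gripper_width: 0.0358
grasp_force: 81.6
pos [ 0.6474 -0.2283  0.1373] q [ 0.14  0.51 -0.09  2.34  2.51  0.73 -1.32]
turn [-0.001 -0.001  0.001] in 1 rows: [-0.001 -0.001  0.001]; shift cm old axes [4.13 0.02 2.78]  new axes [4.13 0.02 2.78]; world z up in new axes [-0.819 -0.    -0.574], world d [-0.0007  0.0006 -0.0498]
time_s: 36.6
tool_pos: [0.6471, -0.2282, 0.1197]
tcp_rot: [0.23, 0.857, -0.12, 0.445]
contact_force: [0.7, 0.3, -4.3]
gripper_width: 0.0359
grasp_force: 81.6
pos [ 0.6471 -0.2282  0.1197] q [ 0.14  0.56 -0.1   2.35  2.54  0.78 -1.35]
turn [-0.001 -0.001  0.001] in 1 rows: [-0.001 -0.001  0.001]; shift cm old axes [2.67 0.02 1.79]  new axes [2.67 0.02 1.79]; world z up in new axes [-0.819 -0.    -0.574], world d [-0.0005  0.0005 -0.0322]
```

Already 10 mm inside with no contact; I go down to the floor, feeling for it.

```bash
python3 -m inch '[[[0.41,0,0.28],[0,0,0],0.1],[[0.41,0,0.28],[0,0,0],0.1],[[0.41,0,0.28],[0,0,0],0.1],[[0.41,0,0.28],[0,0,0],0.1],[[0.41,0,0.28],[0,0,0],0.1],[[0.25,0,0.17],[0,0,0],0.1],[[0,0,0],[0,0,0],0.1],[[0,0,0],[0,0,0],0.1]]'
python3 -m inch '[[[0.16,0,0.11],[0,0,0],0.1],[[0.08,0,0.06],[0,0,0],0.1],[[0.08,0,0.06],[0,0,0],0.1],[[0.08,0,0.06],[0,0,0],0.1],[[0,0,0],[0,0,0],0.1],[[0,0,0],[0,0,0],0.1],[[0,0,0],[0,0,0],0.1],[[0,0,0],[0,0,0],0.1]]'
```

```text
time_s: 37.6
tool_pos: [0.6469, -0.228, 0.092]
tcp_rot: [0.23, 0.857, -0.12, 0.446]
contact_force: [0.1, -0.2, -3.8]
gripper_width: 0.0359
grasp_force: 81.6
time_s: 38.6
tool_pos: [0.6476, -0.2285, 0.0889]
tcp_rot: [0.23, 0.856, -0.12, 0.447]
contact_force: [-5.8, 3.5, 10.0]
gripper_width: 0.0354
grasp_force: 82.9
```

```bash
python3 -m inch '[[[0,0,0],[0,0,0],0.65],[[0,0,0],[0,0,0],0.65],[[0,0,0],[0,0,0],0.65],[[0,0,0],[0,0,0],0.65],[[0,0,-1],[0,0,0],0.65],[[0,0,-3],[0,0,0],0.65],[[0,0,-4],[0,0,0],0.65],[[0,0,-4],[0,0,0],0.65]]'
python3 -m inch '[[[-2,0,-1.4],[0,0,0],0.8],[[-4,0,-2.9],[0,0,0],0.8],[[-4,0,-2.9],[0,0,0],0.8],[[0,0,0],[0,0,0],0.8],[[0,0,0],[0,0,0],0.8],[[0,0,0],[0,0,0],0.8],[[0,0,0],[0,0,0],0.8],[[0,0,0],[0,0,0],0.8]]'
python3 - <<'E'
from h import *
m=np.array((.095,.995))
for fl in (0,1): plan(*pose_pick((.418,.028),m,back=.2,flip=fl))
E
```

```text
time_s: 39.6
tool_pos: [0.5604, -0.1783, 0.1564]
tcp_rot: [0.23, 0.857, -0.12, 0.445]
contact_force: [0.6, 0.4, 1.3]
gripper_width: 0.0553
grasp_force: 0.0
time_s: 40.6
tool_pos: [0.5604, -0.1781, 0.2777]
tcp_rot: [0.23, 0.857, -0.12, 0.445]
contact_force: [0.6, -0.4, 0.1]
gripper_width: 0.0685
grasp_force: 0.0
pos [ 0.5604 -0.1781  0.2777] q [-0.06  0.07 -0.03  2.42  1.95  0.53 -0.81]
turn [-0.372  0.971 -2.113] in 14 rows: [-0.027  0.069 -0.151]; shift cm old axes [ 24.22  21.53 -16.7 ]  new axes [-31.31  16.13  -9.41]; world z up in new axes [ 0.574  0.    -0.819], world d [-0.1311  0.3244 -0.1025]
pos [ 0.5604 -0.1781  0.2777] q [-0.06  0.07 -0.03  2.42  1.95  0.53 -0.81]
turn [0.808 0.309 0.813] in 7 rows: [0.115 0.044 0.116]; shift cm old axes [ 24.22  21.53 -16.7 ]  new axes [ 31.31 -16.13  -9.41]; world z up in new axes [-0.574  0.    -0.819], world d [-0.1311  0.3244 -0.1025]
```

```bash
python3 -m inch '[[[0,0,0],[0.115,0.044,0.116],1],[[0,0,0],[0.115,0.044,0.116],1],[[0,0,0],[0.115,0.044,0.116],1],[[0,0,0],[0.115,0.044,0.116],1],[[0,0,0],[0.115,0.044,0.116],1],[[0,0,0],[0.115,0.044,0.116],1],[[0,0,0],[0.115,0.044,0.116],1],[[0,0,0],[0,0,0],1]]'
python3 -m inch '[[[4,-2,-1.2],[0,0,0],1],[[4.5,-2.3,-1.3],[0,0,0],1],[[4.5,-2.3,-1.3],[0,0,0],1],[[4.5,-2.3,-1.4],[0,0,0],1],[[4.5,-2.3,-1.4],[0,0,0],1],[[4.5,-2.3,-1.4],[0,0,0],1],[[4.5,-2.3,-1.4],[0,0,0],1],[[0,0,0],[0,0,0],1]]'
python3 - <<'E'
from h import *
m=np.array((.095,.995))
plan(*pose_pick((.418,.028),m,back=.2,flip=1))
E
```

```text
time_s: 41.6
tool_pos: [0.5637, -0.1806, 0.28]
tcp_rot: [0.693, 0.652, -0.218, 0.217]
contact_force: [0.0, 0.9, -0.1]
gripper_width: 0.0855
grasp_force: 0.0
time_s: 42.6
tool_pos: [0.4207, 0.1376, 0.1715]
tcp_rot: [0.689, 0.657, -0.217, 0.217]
contact_force: [0.9, -0.8, 1.6]
gripper_width: 0.0855
grasp_force: 0.0
pos [0.4207 0.1376 0.1715] q [-0.65  0.47 -0.19  1.89  0.49  1.33 -1.14]
turn [0.042 0.013 0.034] in 1 rows: [0.042 0.013 0.034]; shift cm old axes [ 0.52  0.82 -0.83]  new axes [ 0.56  0.77 -0.85]; world z up in new axes [-0.574  0.    -0.819], world d [0.0086 0.0087 0.0038]
```

```bash
python3 -m inch '[[[0,0,0],[0.042,0.013,0.034],1],[[0.56,0.77,-0.85],[0,0,0],1],[[0,0,0],[0,0,0],1],[[0,0,0],[0,0,0],1],[[0,0,0],[0,0,0],1],[[0,0,0],[0,0,0],1],[[0,0,0],[0,0,0],1],[[0,0,0],[0,0,0],1]]'
python3 - <<'E'
from h import *
m=np.array((.095,.995))
save("w5"); weigh(8); plan(*pose_pick((.418,.028),m,flip=1))
cv2.imwrite("pics/w5v.png",cv2.resize(cv2.imread("pics/w5.png"),(800,600),interpolation=cv2.INTER_CUBIC))
E
```

```text
time_s: 43.6
tool_pos: [0.4314, 0.143, 0.1767]
tcp_rot: [0.709, 0.638, -0.223, 0.202]
contact_force: [-0.0, -0.2, 0.6]
gripper_width: 0.0853
grasp_force: 0.0
force [-0.07 -0.17 -0.18] std [0.42 0.56 0.32] torque [ 0.602 -0.056  0.004]
pos [0.4314 0.143  0.1767] q [-0.63  0.49 -0.17  1.83  0.45  1.37 -1.12]
turn [-0.004  0.    -0.009] in 1 rows: [-0.004  0.    -0.009]; shift cm old axes [ 0.34 -0.16 19.95]  new axes [ 0.33 -0.24 19.95]; world z up in new axes [-0.574  0.    -0.819], world d [-0.013  -0.1109 -0.1653]
```

View pics/w5v.png

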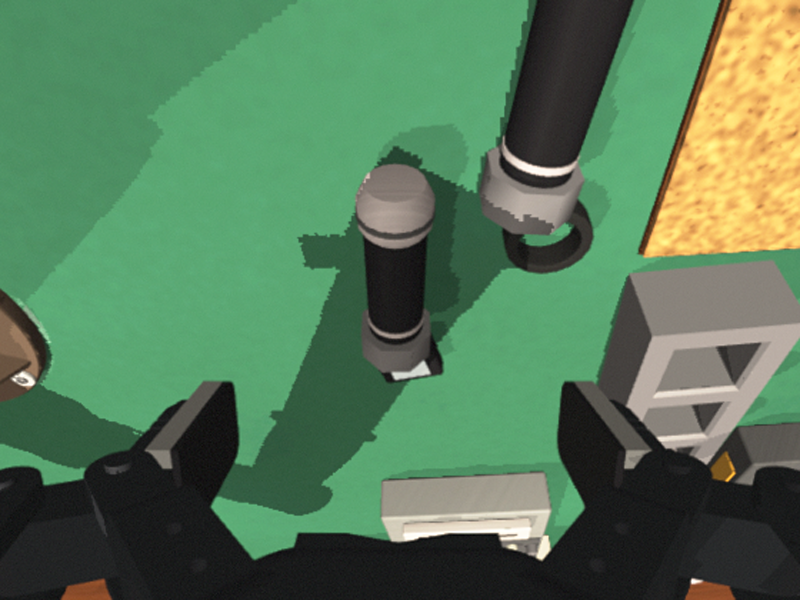

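C is seen from its head side: shaft ends at (396,243) head and (394,333) foot, foot over the tuner's edge in view. D's foot is at (530,190), with the tape behind it.

```bash
python3 - <<'E'
from h import *
np.set_printoptions(precision=4,suppress=True)
w=model("wrist",json.load(open("w5.json")));w1=model("wrist",json.load(open("w1.json")));w4=model("wrist",json.load(open("w4.json")))
def fit(w,f,h,sc=.7):
    p=plane(w,f[0]*sc,f[1]*sc,.043);q=plane(w,h[0]*sc,h[1]*sc,.043);m=(q-p)[:2];L=np.linalg.norm(m);m/=L;print(p,q,"L",L,m,"c",((p+q)/2)[:2]+.0045*m)
fit(w,(395,336),(396,241)); fit(w1,(135,284),(47,273)); fit(w4,(183,99),(194,42),1)
fit(w,(540,165),(600,-80))
# head tip silhouette (top of image) on w5 
E
```

```text
[ 0.4132 -0.0129  0.043 ] [0.4233 0.0742 0.043 ] L 0.08768876372234301 [0.1148 0.9934] c [0.4187 0.0352]
[ 0.4196 -0.0173  0.043 ] [0.4293 0.0614 0.043 ] L 0.07925253522036885 [0.122  0.9925] c [0.425  0.0265]
[ 0.4165 -0.0131  0.043 ] [0.425 0.057 0.043] L 0.07067041351311674 [0.1206 0.9927] c [0.4213 0.0264]
[0.4969 0.1169 0.043 ] [0.5089 0.2183 0.043 ] L 0.10212673311882935 [0.1172 0.9931] c [0.5034 0.172 ]
```

```bash
python3 - <<'E'
from h import *
plan(*pose_pick((.4187,.034),np.array((.1148,.9934)),flip=1))
E
```

```text
pos [0.4314 0.143  0.1767] q [-0.63  0.49 -0.17  1.83  0.45  1.37 -1.12]
turn [0.007 0.    0.007] in 1 rows: [0.007 0.    0.007]; shift cm old axes [ 0.83 -0.14 19.6 ]  new axes [ 8.30e-01 -1.00e-02  1.96e+01]; world z up in new axes [-0.574  0.    -0.819], world d [-0.0122 -0.105  -0.1653]
```

```bash
python3 -m inch '[[[0.4,0,4],[0.007,0,0.007],0.75],[[0.4,0,4],[0,0,0],0.75],[[0,0,3.5],[0,0,0],0.75],[[0,0,2.5],[0,0,0],0.75],[[0,0,2],[0,0,0],0.75],[[0,0,1.5],[0,0,0],0.75],[[0,0,1],[0,0,0],0.75],[[0,0,1],[0,0,0],0.75]]' 80
python3 - <<'E'
from h import *
plan(*pose_pick((.4187,.034),np.array((.1148,.9934)),flip=1))
E
python3 -m inch '[[[0,0,0],[0,0,0],0.75],[[0,0,0],[0,0,0],0.1],[[0,0,0],[0,0,0],0.1],[[0,0,0],[0,0,0],0.1],[[0,0,0],[0,0,0],0.1],[[0,0,0],[0,0,0],0.1],[[0,0,0],[0,0,0],0.1],[[0,0,0],[0,0,0],0.1]]' 80
python3 -m inch '[[[-0.57,0,-0.82],[0,0,0],0.1],[[-1.15,0,-1.64],[0,0,0],0.1],[[-1.15,0,-1.64],[0,0,0],0.1],[[-1.15,0,-1.64],[0,0,0],0.1],[[-1.15,0,-1.64],[0,0,0],0.1],[[-1.15,0,-1.64],[0,0,0],0.1],[[-0.57,0,-0.82],[0,0,0],0.1],[[0,0,0],[0,0,0],0.1]]' 80
python3 - <<'E'
from h import *
weigh(12)
E
```

```text
time_s: 45.05
tool_pos: [0.4199, 0.0385, 0.0121]
tcp_rot: [0.712, 0.635, -0.224, 0.2]
contact_force: [0.2, 0.1, 0.6]
gripper_width: 0.0642
grasp_force: 0.0
pos [0.4199 0.0385 0.0121] q [-0.54  0.67 -0.1   2.09  0.63  0.94 -1.27]
turn [ 0.001 -0.    -0.   ] in 1 rows: [ 0.001 -0.    -0.   ]; shift cm old axes [ 0.   -0.06  0.08]  new axes [ 0.   -0.06  0.08]; world z up in new axes [-0.574  0.    -0.819], world d [-0.0007 -0.0004 -0.0007]
time_s: 46.05
tool_pos: [0.4199, 0.039, 0.013]
tcp_rot: [0.712, 0.635, -0.224, 0.2]
contact_force: [-1.1, 2.1, 5.4]
gripper_width: 0.036
grasp_force: 79.2
time_s: 47.05
tool_pos: [0.4198, 0.0386, 0.1333]
tcp_rot: [0.712, 0.634, -0.224, 0.2]
contact_force: [0.3, 0.7, -3.9]
gripper_width: 0.0361
grasp_force: 80.2
force [ 0.25  0.21 -2.92] std [0.48 0.3  0.49] torque [ 1.094e+00 -1.250e-01  1.000e-03]
```

```bash
python3 - <<'E'
from h import *
weigh(15)
place((.6348,-.142),.1009,0,.0046,lift=.15,flip=True)
place((.6348,-.142),.1009,15,.0046,lift=.15,flip=True)
E
```

```text
force [-0.08  0.28 -3.  ] std [0.46 0.57 0.41] torque [ 1.097 -0.122  0.002]
pos [0.4196 0.0384 0.1326] q [-0.51  0.46 -0.13  2.03  0.53  1.17 -1.1 ]
turn [-0.276  1.261  1.566] in 12 rows: [-0.023  0.105  0.13 ]; shift cm old axes [-18.71  24.54  -0.  ]  new axes [21.77 18.04 12.36]; world z up in new axes [ 0.819  0.    -0.574], world d [ 0.2262 -0.1804  0.1074]
pos [0.4196 0.0384 0.1326] q [-0.51  0.46 -0.13  2.03  0.53  1.17 -1.1 ]
turn [-0.227  1.364  1.291] in 11 rows: [-0.021  0.124  0.117]; shift cm old axes [-18.49  24.47  -0.16]  new axes [18.67 23.    7.94]; world z up in new axes [ 0.819 -0.    -0.574], world d [ 0.2258 -0.1776  0.1074]
```

C weighs about 300 g (3.0 N), so it goes in the charger. To avoid the wrist limit I split the turn into a roll about the tool axis followed by a tilt, done high up.

```bash
cat >> h.py <<'E'
def split(M,first="roll",R0=None):
    Rt=R0 if R0 is not None else R.from_quat(read_state()["tcp_rot"]).as_matrix(); a1,a2=Rt[:,2],M[:,2]; ax=np.cross(a1,a2); s=np.linalg.norm(ax); S=R.from_rotvec(ax/s*np.arctan2(s,a1@a2))
    Q=Rt.T@S.as_matrix().T@M; phi=np.arctan2(Q[1,0],Q[0,0]); A=Rt@R.from_rotvec([0,0,phi]).as_matrix()
    t=R.from_matrix(A.T@M).as_rotvec(); print("roll z",round(phi,3),"then tilt",t.round(3),"norm",round(np.linalg.norm(t),3)); return A
E
python3 - <<'E'
from h import *
for az in (0,-15,-30,-50):
    P,M=pose_place((.6348,-.142),.1009,az,lift=.2,flip=True); print(az); split(M)
E
python3 -m inch '[[[-2,0,-2.8],[0,0,0],0.1],[[-3,0,-4.3],[0,0,0],0.1],[[-3,0,-4.3],[0,0,0],0.1],[[0,0,0],[0,0,0.1],0.1],[[0,0,0],[0,0,0.1],0.1],[[0,0,0],[0,0,0],0.1],[[0,0,0],[0,0,0],0.1],[[0,0,0],[0,0,0],0.1]]'
python3 -c "
from h import *
s=read_state();print(s['joint_positions'].round(2))"
```

```text
0
roll z 1.785 then tilt [0.716 0.89  0.   ] norm 1.142
-15
roll z 2.032 then tilt [ 0.675  0.741 -0.   ] norm 1.002
-30
roll z 2.26 then tilt [0.596 0.612 0.   ] norm 0.855
-50
roll z 2.542 then tilt [ 0.448  0.478 -0.   ] norm 0.655
time_s: 49.4
tool_pos: [0.4195, 0.0382, 0.2717]
tcp_rot: [0.771, 0.561, -0.204, 0.221]
contact_force: [0.1, 0.4, -3.0]
gripper_width: 0.0357
grasp_force: 81.0
[-0.52  0.28 -0.11  1.88  0.47  1.45 -1.12]
```

```bash
python3 -m inch '[[[0,0,0],[0,0,0.18],0.1],[[0,0,0],[0,0,0.18],0.1],[[0,0,0],[0,0,0.18],0.1],[[0,0,0],[0,0,0],0.1],[[0,0,0],[0,0,0],0.1],[[0,0,0],[0,0,0],0.1],[[0,0,0],[0,0,0],0.1],[[0,0,0],[0,0,0],0.1]]'
python3 -c "
from h import *
s=read_state();print(s['joint_positions'].round(2))
for az in (0,-15,-30,-50):
    P,M=pose_place((.6348,-.142),.1009,az,lift=.2,flip=True); print(az); split(M)"
```

```text
time_s: 50.4
tool_pos: [0.4195, 0.0382, 0.2718]
tcp_rot: [0.893, 0.334, -0.137, 0.268]
contact_force: [-0.5, -0.4, -2.1]
gripper_width: 0.0357
grasp_force: 80.9
[-0.58  0.27 -0.04  1.89  0.45  1.44 -1.64]
0
roll z 1.046 then tilt [ 0.716  0.89  -0.   ] norm 1.142
-15
roll z 1.293 then tilt [0.675 0.741 0.   ] norm 1.002
-30
roll z 1.521 then tilt [ 0.597  0.612 -0.   ] norm 0.855
-50
roll z 1.802 then tilt [ 0.448  0.478 -0.   ] norm 0.655
```

```bash
R8='[[[0,0,0],[0,0,-0.18],0.1],[[0,0,0],[0,0,-0.18],0.1],[[0,0,0],[0,0,-0.18],0.1],[[0,0,0],[0,0,-0.18],0.1],[[0,0,0],[0,0,-0.18],0.1],[[0,0,0],[0,0,-0.18],0.1],[[0,0,0],[0,0,-0.18],0.1],[[0,0,0],[0,0,-0.18],0.1]]' ; unset R8
python3 -m inch '[[[0,0,0],[0,0,-0.18],0.1],[[0,0,0],[0,0,-0.18],0.1],[[0,0,0],[0,0,-0.18],0.1],[[0,0,0],[0,0,-0.18],0.1],[[0,0,0],[0,0,-0.18],0.1],[[0,0,0],[0,0,-0.18],0.1],[[0,0,0],[0,0,-0.18],0.1],[[0,0,0],[0,0,-0.18],0.1]]'
python3 -m inch '[[[0,0,0],[0,0,-0.18],0.1],[[0,0,0],[0,0,-0.18],0.1],[[0,0,0],[0,0,-0.18],0.1],[[0,0,0],[0,0,-0.18],0.1],[[0,0,0],[0,0,-0.18],0.1],[[0,0,0],[0,0,-0.18],0.1],[[0,0,0],[0,0,-0.18],0.1],[[0,0,0],[0,0,-0.18],0.1]]'
python3 -m inch '[[[0,0,0],[0,0,-0.18],0.1],[[0,0,0],[0,0,-0.18],0.1],[[0,0,0],[0,0,-0.18],0.1],[[0,0,0],[0,0,-0.18],0.1],[[0,0,0],[0,0,-0.18],0.1],[[0,0,0],[0,0,0],0.1],[[0,0,0],[0,0,0],0.1],[[0,0,0],[0,0,0],0.1]]'
python3 -c "
from h import *
s=read_state();print(s['joint_positions'].round(2))
for az in (0,-15,-30):
    P,M=pose_place((.6348,-.142),.1009,az,lift=.2,flip=True); print(az); split(M); plan(P,M)"
```

```text
time_s: 51.4
tool_pos: [0.4195, 0.0382, 0.2718]
tcp_rot: [0.449, 0.842, -0.28, 0.11]
contact_force: [-0.7, 0.5, -3.5]
gripper_width: 0.0358
grasp_force: 80.9
time_s: 52.4
tool_pos: [0.4195, 0.0382, 0.2718]
tcp_rot: [-0.218, 0.928, -0.283, -0.102]
contact_force: [0.2, 0.7, -3.4]
gripper_width: 0.0358
grasp_force: 80.9
time_s: 53.4
tool_pos: [0.4196, 0.0383, 0.2719]
tcp_rot: [-0.597, 0.744, -0.212, -0.214]
contact_force: [-0.3, 0.0, -2.6]
gripper_width: 0.036
grasp_force: 80.7
[-0.15  0.33 -0.59  1.85  0.56  1.54  1.99]
0
roll z -1.46 then tilt [0.716 0.89  0.   ] norm 1.142
pos [0.4196 0.0383 0.2719] q [-0.15  0.33 -0.59  1.85  0.56  1.54  1.99]
turn [ 1.223  0.201 -1.287] in 10 rows: [ 0.122  0.02  -0.129]; shift cm old axes [ 10.87 -26.26   7.28]  new axes [14.72 18.03 17.87]; world z up in new axes [ 0.819  0.    -0.574], world d [ 0.2308 -0.1803  0.0181]
-15
roll z -1.213 then tilt [ 0.675  0.74  -0.   ] norm 1.002
pos [0.4196 0.0383 0.2719] q [-0.15  0.33 -0.59  1.85  0.56  1.54  1.99]
turn [ 1.035  0.237 -1.105] in 9 rows: [ 0.115  0.026 -0.123]; shift cm old axes [ 11.2  -26.29   7.51]  new axes [16.98 11.84 21.09]; world z up in new axes [ 0.819  0.    -0.574], world d [ 0.2303 -0.1843  0.0181]
-30
roll z -0.985 then tilt [0.597 0.612 0.   ] norm 0.854
pos [0.4196 0.0383 0.2719] q [-0.15  0.33 -0.59  1.85  0.56  1.54  1.99]
turn [ 0.847  0.267 -0.922] in 8 rows: [ 0.106  0.033 -0.115]; shift cm old axes [ 11.53 -26.22   7.73]  new axes [18.24  4.85 22.89]; world z up in new axes [ 0.819  0.    -0.574], world d [ 0.2287 -0.1881  0.0181]
```

```bash
python3 -m inch '[[[1.6,-3.4,1],[0,0,0],0.1],[[2,-4.6,1.3],[0,0,0],0.1],[[2,-4.6,1.3],[0,0,0],0.1],[[2,-4.6,1.4],[0,0,0],0.1],[[2,-4.6,1.4],[0,0,0],0.1],[[1.9,-4.4,1.3],[0,0,0],0.1],[[0,0,0],[0.106,0.033,-0.115],0.1],[[0,0,0],[0.106,0.033,-0.115],0.1]]'
python3 -m inch '[[[0,0,0],[0.106,0.033,-0.115],0.1],[[0,0,0],[0.106,0.033,-0.115],0.1],[[0,0,0],[0.106,0.033,-0.115],0.1],[[0,0,0],[0.106,0.033,-0.115],0.1],[[0,0,0],[0.106,0.033,-0.115],0.1],[[0,0,0],[0.106,0.033,-0.115],0.1],[[0,0,0],[0,0,0],0.1],[[0,0,0],[0,0,0],0.1]]'
python3 - <<'E'
from h import *
place((.6348,-.142),.1009,-30,.0046,lift=.15,flip=True)
E
```

```text
time_s: 54.4
tool_pos: [0.649, -0.1488, 0.2886]
tcp_rot: [0.692, -0.635, 0.283, 0.197]
contact_force: [-0.3, 0.4, -3.8]
gripper_width: 0.0359
grasp_force: 81.2
time_s: 55.4
tool_pos: [0.6489, -0.1488, 0.2901]
tcp_rot: [0.857, -0.232, 0.445, 0.118]
contact_force: [0.3, -0.3, -2.9]
gripper_width: 0.0359
grasp_force: 81.4
pos [ 0.6489 -0.1488  0.2901] q [ 0.29  0.22 -0.49  2.2   1.75  0.64  2.55]
turn [-0.001  0.002 -0.005] in 1 rows: [-0.001  0.002 -0.005]; shift cm old axes [-4.37  0.14  2.5 ]  new axes [-4.37  0.12  2.49]; world z up in new axes [ 0.819  0.    -0.574], world d [-0.0046  0.0013 -0.0501]
```

```bash
python3 -m inch '[[[-1,0.04,0.6],[0,0,0],0.1],[[-1.1,0.04,0.6],[0,0,0],0.1],[[-1.1,0.04,0.6],[0,0,0],0.1],[[-1.17,0,0.7],[0,0,0],0.1],[[-1.23,0,0.86],[0,0,0],0.1],[[-1.23,0,0.86],[0,0,0],0.1],[[-0.82,0,0.57],[0,0,0],0.1],[[0,0,0],[0,0,0],0.1]]'
python3 - <<'E'
from h import *
place((.6348,-.142),.1009,-30,.0046,lift=.0,flip=True)
f=vision.grab_frame("scene")[130:270,150:290];g=vision.grab_frame("side")[50:190,240:380]
cv2.imwrite("pics/pl3.png",cv2.resize(np.hstack([f,g]),(800,400),interpolation=cv2.INTER_CUBIC))
E
```

```text
time_s: 56.4
tool_pos: [0.6443, -0.1467, 0.1988]
tcp_rot: [0.857, -0.23, 0.445, 0.117]
contact_force: [0.1, 0.5, -3.2]
gripper_width: 0.0357
grasp_force: 81.4
pos [ 0.6443 -0.1467  0.1988] q [ 0.28  0.41 -0.52  2.3   2.04  0.81  2.22]
turn [-0.003  0.004 -0.002] in 1 rows: [-0.003  0.004 -0.002]; shift cm old axes [-8.86  0.11  6.31]  new axes [-8.88  0.07  6.27]; world z up in new axes [ 0.819  0.    -0.574], world d [ 0.     -0.0008 -0.1088]
```

View pics/pl3.png

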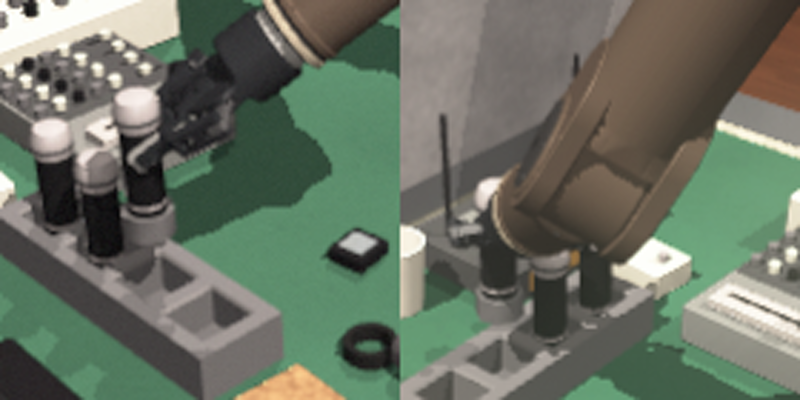

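A and B stand in their pockets; C hangs upright above the third pocket (scene crop 150,230). I lower it.

```bash
python3 -m inch '[[[-1.07,0.07,0.75],[0,0,0],0.1],[[-1.07,0,0.75],[0,0,0],0.1],[[-1.07,0,0.75],[0,0,0],0.1],[[-0.82,0,0.57],[0,0,0],0.1],[[-0.82,0,0.57],[0,0,0],0.1],[[-0.41,0,0.29],[0,0,0],0.1],[[-0.41,0,0.29],[0,0,0],0.1],[[-0.25,0,0.17],[0,0,0],0.1]]'
python3 - <<'E'
from h import *
place((.6348,-.142),.1009,-30,.0046,lift=.0,flip=True)
E
python3 -m inch '[[[-0.41,0,0.29],[0,0,0],0.1],[[-0.41,0,0.29],[0,0,0],0.1],[[-0.41,0,0.29],[0,0,0],0.1],[[-0.41,0,0.29],[0,0,0],0.1],[[-0.41,0,0.29],[0,0,0],0.1],[[-0.41,0,0.29],[0,0,0],0.1],[[0,0,0],[0,0,0],0.1],[[0,0,0],[0,0,0],0.1]]'
```

```text
time_s: 57.5
tool_pos: [0.6436, -0.1475, 0.1272]
tcp_rot: [0.857, -0.23, 0.445, 0.118]
contact_force: [0.2, -0.4, -2.3]
gripper_width: 0.0355
grasp_force: 81.4
pos [ 0.6436 -0.1475  0.1272] q [ 0.27  0.58 -0.52  2.35  2.2   0.97  2.04]
turn [-0.003  0.002 -0.002] in 1 rows: [-0.003  0.002 -0.002]; shift cm old axes [-3.01 -0.03  2.19]  new axes [-3.01 -0.04  2.19]; world z up in new axes [ 0.819  0.    -0.574], world d [ 0.0007  0.     -0.0372]
time_s: 58.5
tool_pos: [0.6441, -0.1477, 0.0977]
tcp_rot: [0.857, -0.23, 0.446, 0.118]
contact_force: [-0.0, -0.6, 0.8]
gripper_width: 0.0359
grasp_force: 82.2
```

```bash
python3 -m inch '[[[-0.16,0,0.11],[0,0,0],0.1],[[-0.08,0,0.06],[0,0,0],0.1],[[-0.08,0,0.06],[0,0,0],0.1],[[0,0,0],[0,0,0],0.1],[[0,0,0],[0,0,0],0.1],[[0,0,0],[0,0,0],0.1],[[0,0,0],[0,0,0],0.1],[[0,0,0],[0,0,0],0.1]]'
python3 -c "
from h import *
weigh(4)"
```

```text
time_s: 59.5
tool_pos: [0.6456, -0.1483, 0.0979]
tcp_rot: [0.855, -0.23, 0.45, 0.119]
contact_force: [-11.2, 2.4, 27.1]
gripper_width: 0.0358
grasp_force: 83.8
force [-10.45   2.21  27.37] std [0.15 0.55 0.25] torque [-1.716 -1.535 -0.626]
```

```bash
python3 -m inch '[[[0.32,0,-0.22],[0,0,0],0.1],[[0,0,0],[0,0,0],0.1],[[0,0,0],[0,0,0],0.65],[[0,0,0],[0,0,0],0.65],[[0,0,0],[0,0,0],0.65],[[0,0,0],[0,0,0],0.65],[[0,0,-1],[0,0,0],0.65],[[0,0,-2],[0,0,0],0.65]]'
python3 -m inch '[[[0,0,-4],[0,0,0],0.65],[[0,0,-4],[0,0,0],0.65],[[2,0,-1.4],[0,0,0],0.8],[[4,0,-2.9],[0,0,0],0.8],[[4,0,-2.9],[0,0,0],0.8],[[0,0,0],[0,0,0],0.8],[[0,0,0],[0,0,0],0.8],[[0,0,0],[0,0,0],0.8]]'
python3 - <<'E'
from h import *
np.set_printoptions(precision=4,suppress=True)
m=np.array((.1172,.9931))
for fl in (0,1):
    P,M=pose_pick((.505,.15),m,back=.2,flip=fl); plan(P,M); split(M)
a,b=vision.grab_frame("scene"),vision.grab_frame("side"); cv2.imwrite("pics/sc3.png",a); cv2.imwrite("pics/si3.png",b)
f=a[150:330,130:370];g=b[150:330,180:420]
cv2.imwrite("pics/v3.png",cv2.resize(np.vstack([f,g]),(400*2,600),interpolation=cv2.INTER_CUBIC)[:, :])
E
```

```text
time_s: 60.7
tool_pos: [0.6215, -0.1352, 0.1146]
tcp_rot: [0.857, -0.23, 0.445, 0.118]
contact_force: [0.8, 0.2, 0.1]
gripper_width: 0.0559
grasp_force: 0.0
time_s: 61.7
tool_pos: [0.5633, -0.1024, 0.282]
tcp_rot: [0.858, -0.23, 0.444, 0.118]
contact_force: [-0.4, 0.8, 0.5]
gripper_width: 0.0683
grasp_force: 0.0
pos [ 0.5633 -0.1024  0.282 ] q [ 0.23  0.11 -0.59  2.37  1.68  0.73  2.45]
turn [-0.827 -0.303  0.829] in 7 rows: [-0.118 -0.043  0.118]; shift cm old axes [-21.65 -29.87 -12.04]  new axes [-35.83   8.75 -12.06]; world z up in new axes [ 0.574 -0.    -0.819], world d [-0.0444  0.3704 -0.1068]
roll z 0.885 then tilt [-0.851  0.078  0.   ] norm 0.854
pos [ 0.5633 -0.1024  0.282 ] q [ 0.23  0.11 -0.59  2.37  1.68  0.73  2.45]
turn [ 0.363 -0.989 -2.091] in 14 rows: [ 0.026 -0.071 -0.149]; shift cm old axes [-21.65 -29.87 -12.04]  new axes [ 35.83  -8.75 -12.06]; world z up in new axes [-0.574  0.    -0.819], world d [-0.0444  0.3704 -0.1068]
roll z -2.257 then tilt [ 0.851 -0.078  0.   ] norm 0.854
```

```bash
python3 -m inch '[[[0,0,0],[-0.118,-0.043,0.118],1],[[0,0,0],[-0.118,-0.043,0.118],1],[[0,0,0],[-0.118,-0.043,0.118],1],[[0,0,0],[-0.118,-0.043,0.118],1],[[0,0,0],[-0.118,-0.043,0.118],1],[[0,0,0],[-0.118,-0.043,0.118],1],[[0,0,0],[-0.118,-0.043,0.118],1],[[0,0,0],[0,0,0],1]]'
python3 -m inch '[[[-4,1,-1.2],[0,0,0],1],[[-4.5,1.1,-1.5],[0,0,0],1],[[-4.5,1.1,-1.5],[0,0,0],1],[[-4.5,1.1,-1.5],[0,0,0],1],[[-4.5,1.1,-1.5],[0,0,0],1],[[-4.5,1.1,-1.5],[0,0,0],1],[[-4.5,1.1,-1.5],[0,0,0],1],[[-4.5,1.1,-1.5],[0,0,0],1]]'
python3 - <<'E'
from h import *
m=np.array((.1172,.9931))
P,M=pose_pick((.505,.15),m,back=.2,flip=0); plan(P,M)
E
```

```text
time_s: 62.8
tool_pos: [0.5651, -0.1035, 0.2819]
tcp_rot: [-0.633, 0.713, -0.201, -0.225]
contact_force: [-0.7, -1.2, -0.6]
gripper_width: 0.0858
grasp_force: 0.0
time_s: 63.8
tool_pos: [0.5181, 0.2639, 0.1736]
tcp_rot: [-0.635, 0.711, -0.203, -0.224]
contact_force: [0.5, -0.5, 0.5]
gripper_width: 0.0855
grasp_force: 0.0
pos [0.5181 0.2639 0.1736] q [-0.47  0.76 -0.57  1.41  0.63  1.68  1.88]
turn [-0.006 -0.004  0.004] in 1 rows: [-0.006 -0.004  0.004]; shift cm old axes [-0.24 -0.04 -0.37]  new axes [-0.25 -0.03 -0.37]; world z up in new axes [ 0.574 -0.    -0.819], world d [0.0008 0.0041 0.0016]
```

```bash
python3 - <<'E'
from h import *
f=save("w6"); weigh(8); mics("w6",(.505,.15))
a,b=cv2.imread("pics/sc3.png"),cv2.imread("pics/si3.png")
c=np.zeros((600,800,3),np.uint8); c[:420,:560]=f; c[:240,560:]=a[150:390,180:420]; c[240:420,560:]=b[150:330,180:420]
c[420:600,0:240]=cv2.imread("pics/w6_r.png")[30:210,:240]
cv2.imwrite("pics/v4.png",c)
E
```

```text
force [ 0.4  -0.46 -0.07] std [0.35 0.47 0.61] torque [ 0.575 -0.066  0.004]
mic c [0.5041 0.1284] m(xy) [-0.0062  1.    ] L 0.1972 W 0.0689
mic c [0.6    0.1495] m(xy) [-0. -1.] L 0.239 W 0.048
```

View pics/v4.png

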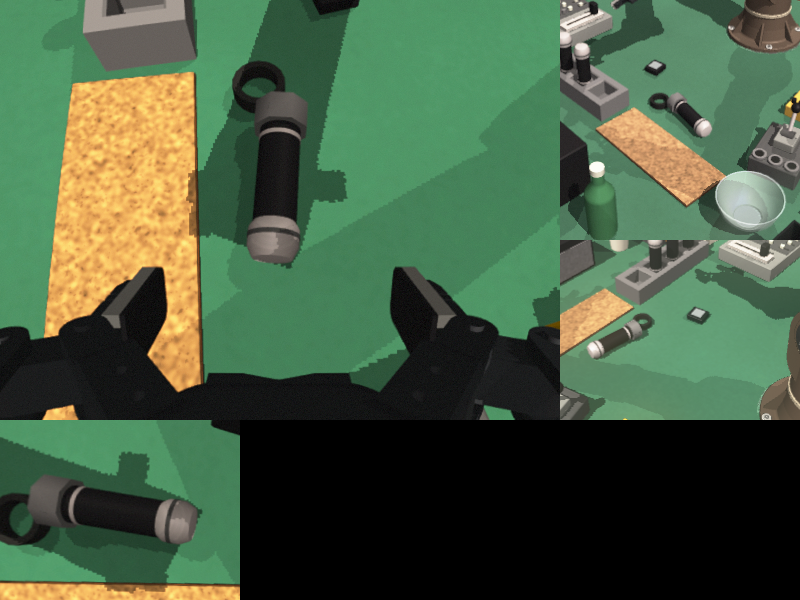

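D lies with shaft ends at (281,131) foot and (274,218) head, the tape beside its foot. A, B and C are upright in the charger.

```bash
python3 - <<'E'
from h import *
np.set_printoptions(precision=4,suppress=True)
w=model("wrist",json.load(open("w6.json")))
p=plane(w,280.5,129,.043);q=plane(w,274.5,217,.043);m=(q-p)[:2];L=np.linalg.norm(m);m/=L;c=((p+q)/2)[:2]+.0045*-m
print(p,q,"L",L,m,"c",((p+q)/2)[:2]+.0045*m)
t=plane(w,271,263,.020);print("tip",t,t[:2]-.075*m)
c=(((p+q)/2)[:2]+.0045*m+t[:2]-.075*m)/2; print("c",c)
plan(*pose_pick(c,m,flip=0))
E
```

```text
[0.4993 0.1128 0.043 ] [0.5133 0.1934 0.043 ] L 0.08171352454217767 [0.1709 0.9853] c [0.5071 0.1575]
tip [0.5199 0.2252 0.02  ] [0.5071 0.1513]
c [0.5071 0.1544]
pos [0.5196 0.2614 0.1753] q [-0.47  0.76 -0.57  1.41  0.63  1.68  1.88]
turn [-0.035 -0.003  0.043] in 1 rows: [-0.035 -0.003  0.043]; shift cm old axes [-0.96  0.05 19.36]  new axes [-0.92 -0.59 19.36]; world z up in new axes [ 0.574  0.    -0.819], world d [-0.0118 -0.103  -0.1638]
```

```bash
python3 -m inch '[[[0,0,0],[-0.033,0,0.04],1],[[-0.35,-0.28,4],[0,0,0],1],[[-0.35,-0.28,4],[0,0,0],1],[[0,0,4],[0,0,0],1],[[0,0,3],[0,0,0],1],[[0,0,2],[0,0,0],1],[[0,0,1.4],[0,0,0],1],[[0,0,0.6],[0,0,0],1]]' 80
python3 - <<'E'
from h import *
plan(*pose_pick((.5071,.152),np.array((.168,.986)),flip=0))
E
```

```text
time_s: 65.25
tool_pos: [0.5075, 0.1595, 0.0152]
tcp_rot: [-0.616, 0.728, -0.194, -0.231]
contact_force: [0.0, 0.4, 0.2]
gripper_width: 0.0855
grasp_force: 0.0
pos [0.5075 0.1595 0.0152] q [-0.35  0.87 -0.52  1.68  0.73  1.35  1.75]
turn [-0.    -0.002  0.002] in 1 rows: [-0.    -0.002  0.002]; shift cm old axes [ 0.06 -0.09  0.5 ]  new axes [ 0.06 -0.09  0.5 ]; world z up in new axes [ 0.574  0.    -0.819], world d [ 0.0003 -0.0035 -0.0037]
```

```bash
python3 -m inch '[[[0,-0.1,0.45],[0,0,0],1],[[0,0,0],[0,0,0],0.1],[[0,0,0],[0,0,0],0.1],[[0,0,0],[0,0,0],0.1],[[0,0,0],[0,0,0],0.1],[[0,0,0],[0,0,0],0.1],[[0,0,0],[0,0,0],0.1],[[0,0,0],[0,0,0],0.1]]' 80
python3 -m inch '[[[0.57,0,-0.82],[0,0,0],0.1],[[1.15,0,-1.64],[0,0,0],0.1],[[1.15,0,-1.64],[0,0,0],0.1],[[1.15,0,-1.64],[0,0,0],0.1],[[1.15,0,-1.64],[0,0,0],0.1],[[1.15,0,-1.64],[0,0,0],0.1],[[0.57,0,-0.82],[0,0,0],0.1],[[0,0,0],[0,0,0],0.1]]' 80
python3 - <<'E'
from h import *
weigh(14)
for az in (-30,-10): place((.645,.178),.098,az,.0046,lift=.15); split(pose_place((.645,.178),.098,az)[1])
E
```

```text
time_s: 66.25
tool_pos: [0.5081, 0.1576, 0.0123]
tcp_rot: [-0.616, 0.728, -0.195, -0.23]
contact_force: [-0.1, 2.0, 6.1]
gripper_width: 0.036
grasp_force: 79.5
time_s: 67.25
tool_pos: [0.5083, 0.1574, 0.1324]
tcp_rot: [-0.616, 0.728, -0.195, -0.23]
contact_force: [-0.1, -0.3, -3.4]
gripper_width: 0.0362
grasp_force: 80.0
force [-0.05 -0.04 -2.62] std [0.45 0.55 0.47] torque [ 1.009 -0.16  -0.007]
pos [0.5081 0.1572 0.1318] q [-0.32  0.72 -0.56  1.63  0.65  1.51  1.86]
turn [ 0.359 -1.021  2.044] in 13 rows: [ 0.028 -0.079  0.157]; shift cm old axes [  2.85 -14.18 -10.89]  new axes [-15.46   8.65   3.72]; world z up in new axes [-0.819 -0.    -0.574], world d [0.1464 0.0153 0.1053]
roll z 2.218 then tilt [-0.617 -0.635  0.   ] norm 0.885
pos [0.5081 0.1572 0.1318] q [-0.32  0.72 -0.56  1.63  0.65  1.51  1.86]
turn [ 0.297 -1.208  1.693] in 12 rows: [ 0.025 -0.101  0.141]; shift cm old axes [  2.54 -14.25 -11.1 ]  new axes [-16.78   4.42   5.61]; world z up in new axes [-0.819  0.    -0.574], world d [0.1477 0.0189 0.1053]
roll z 1.905 then tilt [-0.704 -0.817  0.   ] norm 1.079
```

```bash
python3 - <<'E'
from h import *
weigh(40)
E
```

```text
force [ 0.02 -0.06 -2.57] std [0.5  0.54 0.45] torque [ 1.015 -0.169  0.01 ]
```

```bash
for i in 1 2 3 4 5 6 7 8 9 10 11 12; do python3 -m inch '[[[0,0,0],[0,0,0],0.1],[[0,0,0],[0,0,0],0.1],[[0,0,0],[0,0,0],0.1],[[0,0,0],[0,0,0],0.1],[[0,0,0],[0,0,0],0.1],[[0,0,0],[0,0,0],0.1],[[0,0,0],[0,0,0],0.1],[[0,0,0],[0,0,0],0.1]]' | grep contact; python3 -c "
from h import *
s=read_state();print(s['contact_force'][2].round(3),s['torque'].round(3),s['tau'][[1,3]].round(3))"; done
```

```text
contact_force: [-1.2, -0.2, -1.8]
-1.795 [ 1.072 -0.128  0.045] [-76.585 -22.894]
contact_force: [-0.0, -0.8, -2.9]
-2.913 [ 1.018 -0.217  0.052] [-76.584 -22.894]
contact_force: [-0.9, 1.2, -2.4]
-2.402 [ 1.019 -0.203 -0.007] [-76.584 -22.894]
contact_force: [0.8, -0.3, -2.5]
-2.543 [ 1.031 -0.175  0.012] [-76.585 -22.894]
contact_force: [-1.1, -0.0, -2.6]
-2.562 [ 1.017 -0.134  0.052] [-76.584 -22.894]
contact_force: [-0.7, 0.6, -2.8]
-2.845 [ 0.978 -0.151  0.008] [-76.584 -22.894]
contact_force: [0.2, 0.4, -2.7]
-2.694 [ 1.015 -0.18  -0.027] [-76.585 -22.894]
contact_force: [-0.1, 0.3, -2.9]
-2.869 [ 1.079 -0.181 -0.009] [-76.584 -22.894]
contact_force: [-0.5, -0.6, -1.6]
-1.608 [ 1.038 -0.223 -0.02 ] [-76.584 -22.894]
contact_force: [0.6, -0.2, -2.6]
-2.642 [ 1.002e+00 -1.930e-01  1.000e-03] [-76.584 -22.894]
contact_force: [-0.4, -1.2, -3.0]
-3.032 [ 1.009 -0.193  0.003] [-76.583 -22.895]
contact_force: [-0.4, 0.3, -2.9]
-2.907 [ 1.004 -0.158 -0.012] [-76.585 -22.894]
```

The joint torques are noise-free, so I'll use them for a decisive weighing of D, which reads about 2.6 N (borderline heavy): compare loaded and empty readings at the same pose above pocket 4.

```bash
python3 - <<'E'
from h import *
h=(.633,-.062)
place(h,.1005,-30,.0046,lift=.17); split(pose_place(h,.1005,-30)[1])
E
```

```text
pos [0.508  0.1572 0.1318] q [-0.32  0.72 -0.56  1.63  0.65  1.51  1.86]
turn [ 0.359 -1.021  2.044] in 13 rows: [ 0.028 -0.079  0.157]; shift cm old axes [ 23.66 -16.97   1.  ]  new axes [-23.59 -12.74  11.41]; world z up in new axes [-0.819 -0.    -0.574], world d [ 0.1345 -0.2247  0.1278]
roll z 2.218 then tilt [-0.617 -0.635 -0.   ] norm 0.885
```

```bash
python3 -m inch '[[[1.4,0,-2],[0,0,0],0.1],[[2,0,-2.8],[0,0,0],0.1],[[2,0,-2.8],[0,0,0],0.1],[[1.9,0,-2.9],[0,0,0.171],0.1],[[0,0,0],[0,0,0.171],0.1],[[0,0,0],[0,0,0.171],0.1],[[0,0,0],[0,0,0.171],0.1],[[0,0,0],[0,0,0.171],0.1]]'
python3 -m inch '[[[0,0,0],[0,0,0.171],0.1],[[0,0,0],[0,0,0.171],0.1],[[0,0,0],[0,0,0.171],0.1],[[0,0,0],[0,0,0.171],0.1],[[0,0,0],[0,0,0.171],0.1],[[0,0,0],[0,0,0.171],0.1],[[0,0,0],[0,0,0.171],0.1],[[0,0,0],[0,0,0.171],0.1]]'
python3 -m inch '[[[0,0,0],[-0.123,-0.127,0],0.1],[[0,0,0],[-0.123,-0.127,0],0.1],[[0,0,0],[-0.123,-0.127,0],0.1],[[0,0,0],[-0.123,-0.127,0],0.1],[[0,0,0],[-0.123,-0.127,0],0.1],[[0,0,0],[0,0,0],0.1],[[0,0,0],[0,0,0],0.1],[[0,0,0],[0,0,0],0.1]]'
python3 - <<'E'
from h import *
h=(.633,-.062)
place(h,.1005,-30,.0046,lift=.17)
E
```

```text
time_s: 82.95
tool_pos: [0.5081, 0.1582, 0.2615]
tcp_rot: [-0.256, 0.919, -0.273, -0.128]
contact_force: [-0.6, -0.2, -3.2]
gripper_width: 0.0359
grasp_force: 80.1
time_s: 83.95
tool_pos: [0.508, 0.1583, 0.2614]
tcp_rot: [0.382, 0.874, -0.292, 0.073]
contact_force: [0.7, 0.0, -2.2]
gripper_width: 0.0355
grasp_force: 80.2
time_s: 84.95
tool_pos: [0.5093, 0.1587, 0.2608]
tcp_rot: [0.233, 0.855, -0.12, 0.447]
contact_force: [0.2, 0.1, -1.7]
gripper_width: 0.0357
grasp_force: 80.8
pos [0.5093 0.1587 0.2608] q [-0.9   0.26 -0.14  2.24  1.2   1.13 -0.84]
turn [-0.004  0.002 -0.006] in 1 rows: [-0.004  0.002 -0.006]; shift cm old axes [-13.03 -12.77  18.87]  new axes [-13.   -12.93  18.79]; world z up in new axes [-0.819 -0.    -0.574], world d [ 0.1332 -0.2262 -0.0012]
```

```bash
python3 -m inch '[[[-1.6,-1.6,2.3],[0,0,0],0.1],[[-2.4,-2.4,3.4],[0,0,0],0.1],[[-2.4,-2.4,3.4],[0,0,0],0.1],[[-2.4,-2.4,3.4],[0,0,0],0.1],[[-2.4,-2.4,3.4],[0,0,0],0.1],[[-1.8,-1.7,2.9],[0,0,0],0.1],[[0,0,0],[0,0,0],0.1],[[0,0,0],[0,0,0],0.1]]'
python3 - <<'E'
from h import *
place((.633,-.062),.1005,-30,.0046,lift=.06)
E
```

```text
time_s: 85.95
tool_pos: [0.6411, -0.0687, 0.2594]
tcp_rot: [0.232, 0.855, -0.121, 0.447]
contact_force: [-0.2, -0.6, -3.0]
gripper_width: 0.0361
grasp_force: 80.7
pos [ 0.6411 -0.0687  0.2594] q [-0.46  0.24  0.13  2.27  1.71  0.66 -0.79]
turn [-0.005  0.003 -0.003] in 1 rows: [-0.005  0.003 -0.003]; shift cm old axes [8.98 0.17 6.32]  new axes [8.96 0.17 6.35]; world z up in new axes [-0.819 -0.    -0.574], world d [ 0.0014  0.0012 -0.1098]
```

```bash
python3 -m inch '[[[1.23,0.17,0.86],[0,0,0],0.1],[[1.64,0,1.15],[0,0,0],0.1],[[1.64,0,1.15],[0,0,0],0.1],[[1.64,0,1.15],[0,0,0],0.1],[[1.64,0,1.15],[0,0,0],0.1],[[1.2,0,0.9],[0,0,0],0.1],[[0,0,0],[0,0,0],0.1],[[0,0,0],[0,0,0],0.1]]'
cat >> h.py <<'E'
def rec(n):
    s=read_state(); json.dump({k:np.array(s[k]).tolist() for k in s},open(n+".json","w")); print(n,s["joint_positions"].round(4),s["tau"].round(3),np.round(s["tool_pos"],4),"qv",np.abs(s["qvel"]).max().round(4))
E
python3 - <<'E'
from h import *
place((.633,-.062),.1005,-30,.0046,lift=.0)
E
python3 -m inch '[[[0,0,0],[0,0,0],0.1],[[0,0,0],[0,0,0],0.1],[[0,0,0],[0,0,0],0.1],[[0,0,0],[0,0,0],0.1],[[0,0,0],[0,0,0],0.1],[[0,0,0],[0,0,0],0.1],[[0,0,0],[0,0,0],0.1],[[0,0,0],[0,0,0],0.1]]'
python3 -c "
from h import *
rec('L60')"
```

```text
time_s: 86.95
tool_pos: [0.6426, -0.0669, 0.1495]
tcp_rot: [0.231, 0.856, -0.121, 0.447]
contact_force: [0.7, 0.4, -2.5]
gripper_width: 0.0362
grasp_force: 80.7
pos [ 0.6426 -0.0669  0.1495] q [-0.4   0.48  0.06  2.35  2.06  0.77 -1.26]
turn [-0.003  0.003 -0.002] in 1 rows: [-0.003  0.003 -0.002]; shift cm old axes [ 4.91 -0.06  3.44]  new axes [ 4.9  -0.06  3.45]; world z up in new axes [-0.819 -0.    -0.574], world d [-0.0001 -0.0006 -0.0599]
time_s: 87.95
tool_pos: [0.6422, -0.0678, 0.1489]
tcp_rot: [0.231, 0.856, -0.121, 0.447]
contact_force: [-1.2, 0.8, -2.1]
gripper_width: 0.0357
grasp_force: 80.7
L60 [-0.3962  0.4844  0.0587  2.3557  2.0623  0.769  -1.2614] [ 2.0000e-03 -5.3989e+01  3.6100e+00 -1.4502e+01  1.2340e+00  5.5810e+00
  0.0000e+00] [ 0.6422 -0.0678  0.1489] qv 0.0015
```

```bash
python3 -m inch '[[[0.57,0,0.4],[0,0,0],0.1],[[0.57,0,0.4],[0,0,0],0.1],[[0.57,0,0.4],[0,0,0],0.1],[[0.57,0,0.4],[0,0,0],0.1],[[0.57,0,0.4],[0,0,0],0.1],[[0.41,0,0.29],[0,0,0],0.1],[[0.41,0,0.29],[0,0,0],0.1],[[0,0,0],[0,0,0],0.1]]'
python3 -m inch '[[[0.25,0,0.17],[0,0,0],0.1],[[0.25,0,0.17],[0,0,0],0.1],[[0.16,0,0.11],[0,0,0],0.1],[[0.16,0,0.11],[0,0,0],0.1],[[0.16,0,0.11],[0,0,0],0.1],[[0,0,0],[0,0,0],0.1],[[0,0,0],[0,0,0],0.1],[[0,0,0],[0,0,0],0.1]]'
```

```text
time_s: 88.95
tool_pos: [0.6422, -0.0679, 0.1036]
tcp_rot: [0.231, 0.856, -0.121, 0.447]
contact_force: [-0.2, 0.8, -2.2]
gripper_width: 0.0357
grasp_force: 80.7
time_s: 89.95
tool_pos: [0.6423, -0.0679, 0.0923]
tcp_rot: [0.231, 0.856, -0.121, 0.447]
contact_force: [-0.7, -0.1, -2.7]
gripper_width: 0.0358
grasp_force: 80.7
```

```bash
python3 -m inch '[[[0.12,0,0.09],[0,0,0],0.1],[[0.12,0,0.09],[0,0,0],0.1],[[0.08,0,0.06],[0,0,0],0.1],[[0,0,0],[0,0,0],0.1],[[0,0,0],[0,0,0],0.1],[[0,0,0],[0,0,0],0.1],[[0,0,0],[0,0,0],0.1],[[0,0,0],[0,0,0],0.1]]'
```

```text
time_s: 90.95
tool_pos: [0.6438, -0.0687, 0.0919]
tcp_rot: [0.232, 0.854, -0.121, 0.45]
contact_force: [-11.4, 4.6, 23.3]
gripper_width: 0.0356
grasp_force: 83.3
```

```bash
python3 -m inch '[[[-0.3,0,-0.2],[0,0,0],0.1],[[0,0,0],[0,0,0],0.1],[[0,0,0],[0,0,0],0.68],[[0,0,0],[0,0,0],0.68],[[0,0,0],[0,0,0],0.68],[[0,0,0],[0,0,0],0.68],[[-0.4,0,-0.28],[0,0,0],0.68],[[-0.4,0,-0.28],[0,0,0],0.68]]'
python3 -m inch '[[[-0.6,0,-0.42],[0,0,0],0.68],[[-0.6,0,-0.42],[0,0,0],0.68],[[-0.6,0,-0.42],[0,0,0],0.68],[[-0.6,0,-0.42],[0,0,0],0.68],[[-0.6,0,-0.42],[0,0,0],0.68],[[-0.6,0,-0.42],[0,0,0],0.68],[[0,0,0],[0,0,0],0.68],[[0,0,0],[0,0,0],0.68]]'
python3 -m inch '[[[0,0,0],[0,0,0],0.68],[[0,0,0],[0,0,0],0.68],[[0,0,0],[0,0,0],0.68],[[0,0,0],[0,0,0],0.68],[[0,0,0],[0,0,0],0.68],[[0,0,0],[0,0,0],0.68],[[0,0,0],[0,0,0],0.68],[[0,0,0],[0,0,0],0.68]]' | head -2
python3 -c "
from h import *
rec('E1')"
python3 -m inch '[[[-0.41,0,-0.29],[0,0,0],0.68],[[-0.41,0,-0.29],[0,0,0],0.68],[[0,0,0],[0,0,0],0.68],[[0,0,0],[0,0,0],0.68],[[0,0,0],[0,0,0],0.68],[[0,0,0],[0,0,0],0.68],[[0,0,0],[0,0,0],0.68],[[0,0,0],[0,0,0],0.68]]' | head -2
python3 -c "
from h import *
rec('E2')
place((.633,-.062),.1005,-30,.0046,lift=.06)"
```

```text
time_s: 91.95
tool_pos: [0.6424, -0.0679, 0.1019]
tcp_rot: [0.231, 0.856, -0.121, 0.447]
contact_force: [-0.9, -0.1, -0.5]
gripper_width: 0.0584
grasp_force: 0.0
time_s: 92.95
tool_pos: [0.6423, -0.0678, 0.1454]
tcp_rot: [0.231, 0.856, -0.121, 0.447]
contact_force: [0.1, -0.4, 0.6]
gripper_width: 0.0582
grasp_force: 0.0
time_s: 93.95
tool_pos: [0.6423, -0.0679, 0.1455]
E1 [-0.3945  0.4927  0.0571  2.357   2.0711  0.7739 -1.2734] [ 1.0000e-03 -5.2805e+01  3.3090e+00 -1.3346e+01  1.0360e+00  4.8630e+00
  0.0000e+00] [ 0.6423 -0.0679  0.1455] qv 0.0022
time_s: 94.95
tool_pos: [0.6422, -0.0678, 0.1555]
E2 [-0.4018  0.4687  0.066   2.3525  2.0465  0.7577 -1.2388] [ -0.    -51.895   3.273 -14.303   1.133   4.809  -0.   ] [ 0.6422 -0.0678  0.1555] qv 0.0021
pos [ 0.6422 -0.0678  0.1555] q [-0.4   0.47  0.07  2.35  2.05  0.76 -1.24]
turn [-0.004  0.003 -0.002] in 1 rows: [-0.004  0.003 -0.002]; shift cm old axes [0.48 0.04 0.34]  new axes [0.48 0.04 0.34]; world z up in new axes [-0.819 -0.    -0.574], world d [ 0.0003  0.0003 -0.0059]
```

```bash
cat > fk.py <<'E'
from h import *
from scipy.optimize import least_squares
import itertools
D=[([1.22540702,.435197,.02494043,1.57410909,-.01158119,1.13398156,-.07510799],[.15009,-.60619,.23054],[.99264,.12108,-.00016,-.00076]),
([.8,.34,-.15,1.7,.06,1.1,-.94],[.402,-.3971,.2387],[1,.001,0,0]),
([1.16,.74,-.56,1.5,-.11,1.38,.7],[.4277,-.3391,.1543],[.676,.673,.213,-.211]),
([1.12,.68,-.61,1.72,-.15,1.18,.64],[.429,-.2405,.1323],[.677,.673,.213,-.209]),
([.38,.32,-.12,2.02,1.21,.26,0],[.6482,-.3235,.2323],[.34,.87,-.079,.349]),
([.54,.36,-.35,2.21,2.38,.49,-.95],[.6492,-.3062,.2317],[.229,.856,-.122,.446]),
([-.63,.49,-.17,1.83,.45,1.37,-1.12],[.4314,.143,.1767],[.709,.638,-.223,.202]),
([-.47,.76,-.57,1.41,.63,1.68,1.88],[.5196,.2614,.1753],[-.635,.711,-.203,-.224]),
([.29,.22,-.49,2.2,1.75,.64,2.55],[.6489,-.1488,.2901],[.857,-.232,.445,.118])]
for n in("L60","E1","E2"):
    s=json.load(open(n+".json")); D.append((s["joint_positions"],s["tool_pos"],s["tcp_rot"]))
rz=lambda t:R.from_rotvec([0,0,t]).as_matrix(); ry=lambda t:R.from_rotvec([0,t,0]).as_matrix()
def fk(q,p,S,tip=None):
    o1,o7,d1,d3,a3,d5,a5,d7,a7,y1,y3=p
    v=np.array([a7,0,d7]); 
    M6=rz(S[2]*q[4])@ry(q[5]); tcpR=M6@rz(S[3]*q[6]+o7)
    v=M6@v if tip is None else M6@(v+rz(S[3]*q[6]+o7)@tip)
    A=rz(S[1]*q[2])@ry(q[3]); v=np.array([a3,y3,d3])+A@(np.array([a5,0,d5])+v); 
    B=rz(S[0]*q[0]+o1)@ry(q[1]); v=np.array([0,y1,d1])*0+rz(S[0]*q[0]+o1)@np.array([0,y1,d1])+B@v
    return v,B@rz(S[1]*q[2])@ry(q[3])@tcpR
def res(p,S):
    r=[]
    for q,x,u in D:
        v,M=fk(q,p,S); r+=list((v-x)*5)+list((R.from_matrix(M.T)*R.from_quat(u)).as_rotvec())
    return r
best=None
for S in itertools.product((1,-1),repeat=4):
    for o7 in(0,1.57,-1.57,3.14):
        f=least_squares(res,[0,o7,.35,.35,0,.35,0,.3,0,0,0],args=(S,))
        if best is None or f.cost<best[0].cost: best=(f,S)
f,S=best; print(S,f.cost,f.x.round(4)); print(np.abs(np.array(res(f.x,S)).reshape(-1,6)).max(0).round(4))
L,E1,E2=[json.load(open(n+".json")) for n in("L60","E1","E2")]
t=lambda k,w:(1-w)*np.array(E1[k])+w*np.array(E2[k]); w=(L["tool_pos"][2]-E1["tool_pos"][2])/(E2["tool_pos"][2]-E1["tool_pos"][2])
dt=np.array(L["tau"])-t("tau",w); print("dq",(np.array(L["joint_positions"])-t("joint_positions",w)).round(4),"dtau",dt.round(3))
q=np.array(L["joint_positions"]); v,M=fk(q,f.x,S); com=np.array(L["tool_pos"])-.019*M[:,2]+.0046*np.array([.866,-.5,0])-np.array([0,0,.038]); tip=M.T@(com-np.array(L["tool_pos"]))
J=[]
for i in range(7):
    d=np.zeros(7);d[i]=1e-4; J.append((fk(q+d,f.x,S,tip)[0]-fk(q-d,f.x,S,tip)[0])[2]/2e-4)
J=np.array(J);print("dz/dq",J.round(4),"F per joint",(dt[[1,2,3,4,5]]/J[[1,2,3,4,5]]).round(3),"LSQ",(dt@J/(J@J)).round(3))
E
python3 fk.py
```

```text
(-1, -1, -1, -1) 0.002830538201523474 [-1.06000e-02  1.56460e+00  2.58000e-01  5.72400e-01  1.40000e-03
  4.25700e-01  2.40000e-03  3.66300e-01  8.00000e-04 -1.41993e+01
  1.41537e+01]
[0.0281 0.0173 0.0196 0.0123 0.007  0.0071]
dq [ 0.0008 -0.0001 -0.0014  0.0002 -0.0003  0.0007  0.0002] dtau [ 1.000e-03 -1.496e+00  3.140e-01 -8.280e-01  1.640e-01  7.370e-01
  0.000e+00]
dz/dq [ 0.000e+00 -5.659e-01  1.161e-01 -3.105e-01  6.140e-02  2.764e-01
 -1.000e-04] F per joint [2.644 2.701 2.666 2.681 2.666] LSQ 2.653
```

Weighing settled: the joint torques agree across five joints on F≈2.66 N (271 g), so D belongs in the charger, where it now stands. Retreat, and work out the lever's direction.

```bash
python3 -m inch '[[[0,0,-1],[0,0,0],0.68],[[0,0,-3],[0,0,0],0.68],[[0,0,-4],[0,0,0],0.68],[[0,0,-4],[0,0,0],0.68],[[-3,0,-2],[0,0,0],0.68],[[-3.5,0,-2.5],[0,0,0],0.68],[[-1,0,-0.7],[0,0,0],0.68],[[0,0,0],[0,0,0],0.68]]'
python3 - <<'E'
from h import *
np.set_printoptions(precision=4,suppress=True)
a,b=model("scene"),model("side")
P=[]
for s,t in (((541,434),(226,416)),((565,443),(208,434)),((588,451),(190,453)),((595,368),(253,425))):
    x,e=tri((a,*tonat(s)),(b,*tonat(t))); P.append(x); print(x,round(e,4))
r=P[2]-P[0]; n=np.array([-r[1],r[0]]);n=n/np.linalg.norm(n);n=n*np.sign(n[0]); print("throw dir",n, np.degrees(np.arctan2(n[1],n[0])), "pivot->ball along n", (P[3][:2]-P[1][:2])@n)
vp=(((470,0)))
A,B=vision.grab_frame("scene"),vision.grab_frame("side")
c=np.zeros((600,800,3),np.uint8)
c[:,:400]=cv2.resize(A[240:360,360:440],(400,600),interpolation=cv2.INTER_CUBIC); c[:,400:]=cv2.resize(B[260:380,120:200],(400,600),interpolation=cv2.INTER_CUBIC)
cv2.imwrite("pics/lev.png",c)
s=read_state();print(s["tool_pos"],s["joint_positions"].round(2),s["time_s"])
# automatic look at the mics in the charger
cv2.imwrite("pics/sc4.png",A)
E
```

```text
time_s: 95.95
tool_pos: [0.5572, -0.0178, 0.3165]
tcp_rot: [0.232, 0.855, -0.12, 0.447]
contact_force: [-0.0, 0.0, -1.4]
gripper_width: 0.0579
grasp_force: 0.0
[0.5113 0.3808 0.051 ] 0.0012
[0.5004 0.4218 0.0525] 0.001
[0.489  0.4604 0.0536] 0.0003
[0.3974 0.3933 0.1344] 0.0006
throw dir [0.9629 0.2699] 15.658909359308323 pivot->ball along n -0.10681207238288404
[ 0.5568 -0.0182  0.3148] [-0.64  0.04  0.05  2.33  1.38  0.84 -0.58] 96.05
```

View pics/lev.png

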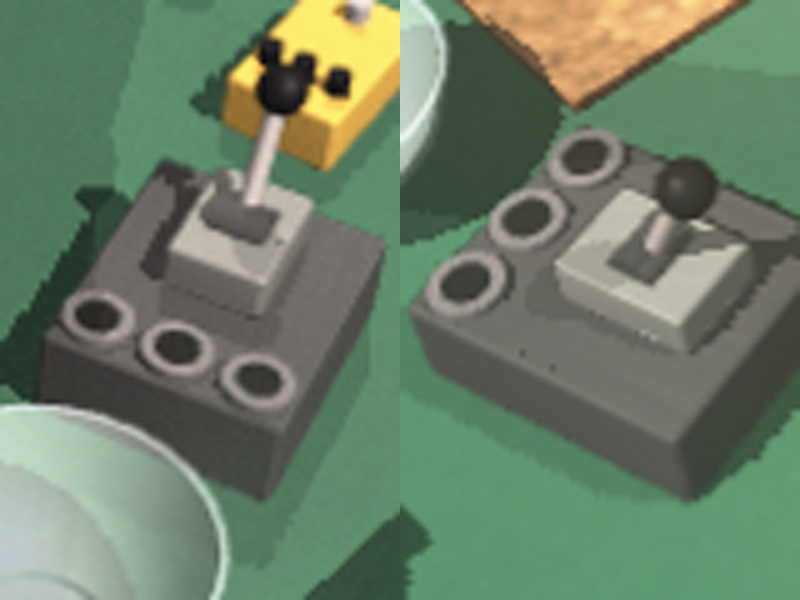

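Ball at scene crop (283,89) and side crop (285,187), leaning towards the robot, throw direction square to the socket row. I'll push it with nearly shut fingers from the robot's side.

```bash
python3 - <<'E'
from h import *
np.set_printoptions(precision=4,suppress=True)
a,b=model("scene"),model("side")
x,e=tri((a,416.6,257.8),(b,177,297.4)); print(x,e)
n=np.array([.9629,.2699,0]); 
for s in (1,-1):
    z=np.array([0,0,-1.]);X=s*n;M=np.column_stack([X,np.cross(z,X),z])
    P=x-.045*n; P[2]=.26; plan(P,M); split(M)
E
```

```text
[0.3977 0.3935 0.1344] 0.0008333212358665006
pos [ 0.5568 -0.0182  0.3148] q [-0.64  0.04  0.05  2.33  1.38  0.84 -0.58]
turn [1.105 0.469 2.119] in 14 rows: [0.079 0.034 0.151]; shift cm old axes [ 25.99  24.31 -27.75]  new axes [ -8.71 -43.94   5.48]; world z up in new axes [ 0.  0. -1.], world d [-0.2025  0.3996 -0.0548]
roll z 2.34 then tilt [ 0.692 -0.669 -0.   ] norm 0.962
pos [ 0.5568 -0.0182  0.3148] q [-0.64  0.04  0.05  2.33  1.38  0.84 -0.58]
turn [-0.386  0.908 -0.737] in 7 rows: [-0.055  0.13  -0.105]; shift cm old axes [ 25.99  24.31 -27.75]  new axes [ 8.71 43.94  5.48]; world z up in new axes [-0.  0. -1.], world d [-0.2025  0.3996 -0.0548]
roll z -0.801 then tilt [-0.692  0.669 -0.   ] norm 0.962
```

```bash
python3 -m inch '[[[0,0,0],[-0.055,0.13,-0.105],0.15],[[0,0,0],[-0.055,0.13,-0.105],0.15],[[0,0,0],[-0.055,0.13,-0.105],0.15],[[0,0,0],[-0.055,0.13,-0.105],0.15],[[0,0,0],[-0.055,0.13,-0.105],0.15],[[0,0,0],[-0.055,0.13,-0.105],0.15],[[0,0,0],[-0.055,0.13,-0.105],0.15],[[0,0,0],[0,0,0],0.15]]' 60
python3 -m inch '[[[0.8,4,0],[0,0,0],0.15],[[1,5,0],[0,0,0],0.15],[[1,5,0],[0,0,0],0.15],[[1,5,0],[0,0,0],0.15],[[1,5,0],[0,0,0],0.15],[[1,5,0],[0,0,0],0.15],[[1,5,0],[0,0,0],0.15],[[0.8,4,0],[0,0,0],0.15]]'
python3 - <<'E'
from h import *
x=np.array([.3977,.3935,.1344]);n=np.array([.9629,.2699,0]); z=np.array([0,0,-1.]);X=-n;M=np.column_stack([X,np.cross(z,X),z])
P=x-.045*n; P[2]=.125; plan(P,M)
E
```

```text
time_s: 97.05
tool_pos: [0.5499, -0.0332, 0.3038]
tcp_rot: [0.006, 0.989, -0.065, 0.131]
contact_force: [0.6, -0.6, -0.6]
gripper_width: 0.0128
grasp_force: 0.0
time_s: 98.05
tool_pos: [0.4841, 0.3461, 0.2356]
tcp_rot: [0.006, 0.989, -0.064, 0.133]
contact_force: [1.3, 0.2, -0.1]
gripper_width: 0.013
grasp_force: 0.0
pos [0.4841 0.3461 0.2356] q [-0.94  0.33  0.07  1.77  0.32  1.    0.51]
turn [-0.165  0.247 -0.283] in 3 rows: [-0.055  0.082 -0.094]; shift cm old axes [15.41  4.51  6.73]  new axes [11.54  6.89 11.06]; world z up in new axes [-0.  0. -1.], world d [-0.1297  0.0352 -0.1106]
```

```bash
python3 -m inch '[[[0,0,0],[-0.041,0.062,-0.071],0.15],[[0,0,0],[-0.041,0.062,-0.071],0.15],[[0,0,0],[-0.041,0.062,-0.071],0.15],[[0,0,0],[-0.041,0.062,-0.071],0.15],[[3,1.8,0],[0,0,0],0.15],[[4,2.4,0],[0,0,0],0.15],[[4,2.4,0],[0,0,0],0.15],[[0.5,0.3,0],[0,0,0],0.15]]'
python3 - <<'E'
from h import *
x=np.array([.3977,.3935,.1344]);n=np.array([.9629,.2699,0]); z=np.array([0,0,-1.]);X=-n;M=np.column_stack([X,np.cross(z,X),z])
P=x-.045*n; P[2]=.125; plan(P,M)
E
```

```text
time_s: 99.05
tool_pos: [0.3521, 0.3798, 0.2365]
tcp_rot: [-0.138, 0.99, -0.001, -0.001]
contact_force: [-0.1, -0.1, 0.6]
gripper_width: 0.0128
grasp_force: 0.0
pos [0.3521 0.3798 0.2365] q [-0.84  0.26 -0.1   1.81  0.03  1.07  0.89]
turn [-0.002 -0.003  0.004] in 1 rows: [-0.002 -0.003  0.004]; shift cm old axes [-0.28  0.11 11.15]  new axes [-0.26  0.09 11.15]; world z up in new axes [-0.  0. -1.], world d [ 0.0022  0.0015 -0.1115]
```

```bash
python3 -m inch '[[[0,0.1,2.5],[0,0,0],0.15],[[0,0,2.5],[0,0,0],0.15],[[0,0,2.5],[0,0,0],0.15],[[0,0,2],[0,0,0],0.15],[[0,0,1.6],[0,0,0],0.15],[[0,0,0],[0,0,0],0.15],[[-0.8,0,0],[0,0,0],0.15],[[-0.8,0,0],[0,0,0],0.15]]'
python3 -m inch '[[[-0.7,0,0],[0,0,0],0.15],[[-0.7,0,0],[0,0,0],0.15],[[-0.7,0,0],[0,0,0],0.15],[[-0.7,0,0],[0,0,0],0.15],[[-0.7,0,0],[0,0,0],0.15],[[-0.7,0,0],[0,0,0],0.15],[[-0.7,0,0],[0,0,0],0.15],[[-0.7,0,0],[0,0,0],0.15]]'
python3 -c "
from h import *
s=read_state();print('along n from ball0',(s['tool_pos'][:2]-[.3977,.3935])@[.9629,.2699], s['contact_force'])"
```

```text
time_s: 100.05
tool_pos: [0.3724, 0.3853, 0.1274]
tcp_rot: [-0.137, 0.991, 0.0, -0.0]
contact_force: [0.1, 0.7, 0.5]
gripper_width: 0.0128
grasp_force: 0.0
time_s: 101.05
tool_pos: [0.4257, 0.4, 0.1264]
tcp_rot: [-0.137, 0.991, -0.0, -0.001]
contact_force: [-0.4, 0.5, -0.4]
gripper_width: 0.0128
grasp_force: 0.6
along n from ball0 0.028670365019510133 [-0.35192967  0.54362246 -0.39651527]
```

```bash
python3 -m inch '[[[-0.4,0,0],[0,0,0],0.15],[[-0.4,0,0],[0,0,0],0.15],[[-0.4,0,0],[0,0,0],0.15],[[-0.4,0,0],[0,0,0],0.15],[[0,0,0],[0,0,0],0.15],[[0,0,0],[0,0,0],0.15],[[0,0,0],[0,0,0],0.15],[[0,0,0],[0,0,0],0.15]]' 
python3 -c "
from h import *
a,b=model('scene'),model('side')
A,B=vision.grab_frame('scene'),vision.grab_frame('side'); cv2.imwrite('pics/l2a.png',A); cv2.imwrite('pics/l2b.png',B)
s=read_state();print('along n from ball0',(s['tool_pos'][:2]-[.3977,.3935])@[.9629,.2699], s['contact_force'])"
```

```text
time_s: 102.05
tool_pos: [0.4401, 0.4042, 0.1263]
tcp_rot: [-0.138, 0.99, -0.0, -0.001]
contact_force: [-4.9, -0.2, -0.2]
gripper_width: 0.0128
grasp_force: 2.3
along n from ball0 0.04372776548482234 [-5.17416556  0.72692641 -1.29056027]
```

Force has begun to rise at +43.7 mm, where the stop is expected; I press on a little to confirm.

```bash
python3 -m inch '[[[-0.3,0,0],[0,0,0],0.15],[[-0.3,0,0],[0,0,0],0.15],[[0,0,0],[0,0,0],0.15],[[0,0,0],[0,0,0],0.15],[[0,0,0],[0,0,0],0.15],[[0,0,0],[0,0,0],0.15],[[0,0,0],[0,0,0],0.15],[[0,0,0],[0,0,0],0.15]]' 
python3 -c "
from h import *
s=read_state();print('along n from ball0',(s['tool_pos'][:2]-[.3977,.3935])@[.9629,.2699], s['contact_force'])"
```

```text
time_s: 103.15
tool_pos: [0.4412, 0.4051, 0.1256]
tcp_rot: [-0.139, 0.99, -0.001, -0.005]
contact_force: [-19.1, -4.9, 7.1]
gripper_width: 0.013
grasp_force: 13.4
along n from ball0 0.045015339343255974 [-19.09376786  -4.8865361    7.09727485]
```

```bash
python3 -m inch '[[[1,0,0],[0,0,0],0.15],[[2,0,0],[0,0,0],0.15],[[2,0,0],[0,0,0],0.15],[[1,0,-3],[0,0,0],0.15],[[0,0,-5],[0,0,0],0.15],[[0,0,-5],[0,0,0],0.15],[[0,0,-5],[0,0,0],0.15],[[0,0,0],[0,0,0],0.15]]' 
python3 - <<'E'
from h import *
np.set_printoptions(precision=4,suppress=True)
a,b=model('scene'),model('side'); A,B=vision.grab_frame('scene'),vision.grab_frame('side')
def dark(m,I,X,w=22,thr=45):
    u,v=proj(m,X).round().astype(int); k=(I[v-w:v+w,u-w:u+w].max(2)<thr).astype(np.uint8); k=cv2.morphologyEx(k,cv2.MORPH_OPEN,np.ones((4,4)))
    n,l,s,c=cv2.connectedComponentsWithStats(k); return [(*(c[i]+[u-w,v-w]),s[i,4]) for i in range(1,n)]
X=np.array([.3977,.3935,.1344])+.067*np.array([.9629,.2699,0])
for nm,T in (("off",X),("on",np.array([.3977,.3935,.1344]))): print(nm,proj(a,T),dark(a,A,T),proj(b,T),dark(b,B,T))
F=np.array([.403,-.397,.104]); print("fader",proj(a,F),dark(a,A,F,12),proj(b,F),dark(b,B,F,12))
for p in ((.6388,-.302),(.6368,-.222),(.6348,-.142),(.633,-.062)):
    print([ (proj(m,(*p,.145)).round(0),I[tuple(proj(m,(*p,.145)).round().astype(int)[::-1])], I[tuple(proj(m,(*p,.09)).round().astype(int)[::-1])]) for m,I in((a,A),(b,B))])
O,OB=[cv2.resize(cv2.imread(f"pics/{n}0.png"),(560,420),interpolation=cv2.INTER_AREA) for n in("scene","side")]
for I,J,m in((A,O,a),(B,OB,b)):
    d=[(n,int(np.abs(I[v-8:v+8,u-8:u+8].astype(int)-J[v-8:v+8,u-8:u+8]).mean())) for n,X in(("tape",(.512,.036,.01)),("tuner",(.413,-.091,.01)),("bowl",(.641,.463,.06)),("pedA",(.684,-.446,.02)),("pedB",(.239,.328,.02))) for u,v in [proj(m,X).round().astype(int)]]; print(d)
E
```

```text
time_s: 104.15
tool_pos: [0.3916, 0.3915, 0.3116]
tcp_rot: [-0.137, 0.991, 0.003, 0.003]
contact_force: [-0.0, 0.5, 0.3]
gripper_width: 0.0126
grasp_force: 0.0
off [406.1742 273.5914] [(np.float64(421.5), np.float64(253.0), np.int32(12)), (np.float64(405.25), np.float64(275.2916666666667), np.int32(48)), (np.float64(385.3636363636364), np.float64(289.5), np.int32(22))] [151.5087 286.4605] []
on [416.339  257.5416] [(np.float64(414.5), np.float64(251.5), np.int32(16)), (np.float64(405.25), np.float64(275.2916666666667), np.int32(48))] [176.7698 297.7406] []
fader [214.2798 151.9552] [(np.float64(213.77611940298507), np.float64(158.46268656716418), np.int32(67))] [386.1776 154.4282] []
[(array([167., 178.]), array([220, 224, 235], dtype=uint8), array([30, 30, 31], dtype=uint8)), (array([308., 129.]), array([232, 238, 245], dtype=uint8), array([59, 66, 65], dtype=uint8))]
[(array([184., 188.]), array([228, 232, 242], dtype=uint8), array([32, 31, 34], dtype=uint8)), (array([292., 139.]), array([229, 235, 243], dtype=uint8), array([58, 64, 63], dtype=uint8))]
[(array([201., 200.]), array([218, 222, 234], dtype=uint8), array([32, 32, 33], dtype=uint8)), (array([274., 149.]), array([238, 244, 249], dtype=uint8), array([54, 60, 60], dtype=uint8))]
[(array([220., 212.]), array([226, 230, 240], dtype=uint8), array([26, 25, 26], dtype=uint8)), (array([256., 161.]), array([230, 236, 244], dtype=uint8), array([52, 60, 60], dtype=uint8))]
[('tape', 3), ('tuner', 23), ('bowl', 5), ('pedA', 1), ('pedB', 16)]
[('tape', 20), ('tuner', 20), ('bowl', 20), ('pedA', 10), ('pedB', 9)]
```

```bash
python3 -c "
from workcell import bot
print(bot.close_job())"
```

```text
the job is handed in; nothing more can be done
None
```

I pulled the fader down to its stop, put all four mics foot down in the charger because each weighed over 250 g (about 317, 435, 300 and 271 g), threw the power lever to off, and handed the job in at about 104 s with no verdict returned.

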